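# Clear and lock a bean screen on the grading chute

## Task

Fit the loose bean screen on the sloping grading chute. First take the stirring rod off the screen and lay it in the roasting pan. Then carry the screen by its handle, lower it flat on the chute's deck, lip end uphill, so that both stud heads come up through its round holes, and let it go there; only then push it down the slope by its upturned top lip, without touching the handle, until both studs are fully home at the ends of the slots, and knock nothing else about.

Things in the scene. Friction and masses are not known exactly. Their poses are not given: they have to be found in the camera images.
- chute: Fixed dark blue-grey grading chute on legs, 300 x 190 mm, in one of three places, turned up to 0.25 rad. Origin: on the ledge under its middle; x is uphill, roughly away from the robot. Its deck slopes 0.35 rad (20 deg) and has a 76 mm wide gap down its middle (deck x -100 to +95 mm). Cheeks 30 mm above the deck at y = +-90 mm (inner faces)
- deck: The chute's sloping deck, x -130 to +170 mm. Origin: on its surface midway between the two brass studs, 105 mm above the ledge. x up the slope, y left looking uphill, z square out of the deck. Studs at x 0, y +-60 mm. Above x = +95 mm the deck is a flat full-width floor (feed apron) up to a 24 mm high back stop at x = +166 mm. Never moves
- stud_left (a point): Foot of the brass headed stud at y = +60 mm of the deck, on its surface. Shank 8 mm in diameter, 8 mm clear under the head; head 18 mm in diameter, 4 mm thick, its top 12 mm above the deck
- stud_right (a point): Foot of the like stud at y = -60 mm of the deck
- screen: Loose steel screen plate with dark perforations, 190 (x) x 160 (y) x 5 mm, 0.3 to 0.5 kg, flat on the ledge at the start, turned up to 0.8 rad. Origin: centre of its underside. The lip turned up at its +x end (x 91 to 95 mm, 120 mm wide, top 25 mm up) goes uphill. Released on the slope it stays put by friction; a few newtons push it down, and the slot ends stop it hard
- screen_handle: Dark wooden bar handle fixed across the middle of the screen; origin and axes are those of the screen. Bar 92 mm along y, 12 mm by 12 mm, centred at x = 0, y = 0, z = 45 mm, on two steel posts at y = +-38 mm; 34 mm free height under it. The weight lies within 8 mm of being under its middle
- hole_left (a point): Centre, at the underside, of the round hole (28 mm across) of the keyhole at the screen's x -15, y +60 mm. A 12 mm wide slot runs from it towards +x and ends at x +19 mm. The screen's origin is at deck x +15 mm when the heads are in the holes, at deck x -15 mm when locked: 30 mm of slide
- hole_right (a point): The same for the like keyhole at y = -60 mm
- slot_end_left (a point): Where a stud's axis stands when fully home in the left keyhole: screen x +15, y +60 mm, at the underside
- slot_end_right (a point): The same for the right keyhole: screen x +15, y -60 mm
- rod: Stainless stirring rod, 160 mm long along its x, 10 mm thick, with a flat paddle (45 x 26 x 4 mm) at its +x end between x = 35 and 80 mm; 0.09 kg. Origin: middle of its length, underside, z up. It starts lying on the screen's plate (5 mm above the ledge), 45 to 65 mm from the handle on the side away from the lip, roughly parallel to the handle
- pan: Black steel roasting pan, rim 216 mm across, floor 188 mm across, 42 mm high, floor 5 mm thick, walls 4 mm, with a long handle to its +x, 0.85 kg. Origin: centre of the underside. Stands loose on the ledge
- jebena: Green ceramic jebena pot, 114 mm across, 196 mm high; handle towards its +x and spout towards -x reach 72 mm from its axis. Origin: centre of the underside. Bystander
- canister: Closed aluminium canister, 88 mm across, 139 mm high. Origin: centre of the underside. Bystander
- cup_a: Small white cup, 62 mm across, 48 mm high. Origin: centre of the underside. Bystander
- cup_b: Another small white cup, same size. Bystander
- bottle_a: Slim upright amber bottle with a cork, 36 mm across, 140 mm high, easily toppled. Origin: centre of the underside. Bystander
- bottle_b: Another such bottle. Bystander
Not all that is in view belongs to the job. Several things have the shape of the rod; the one meant has the colours described above.

How it is judged:
By the outcome, as a careful person would: the job done as asked, in the order asked, and still so for the second after the job is handed in, with the robot touching nothing.
It also fails if it takes over 72 s, if anything falls off the work surface, if the arm or the gripper's body presses on something with over 40 N, if the wrist force passes 120 N, or if a joint passes its speed limit or range.

## Robot

A 6-joint arm with a two-finger parallel gripper is mounted at the origin on the work surface. World frame = base frame: x ahead of the robot, y to its left, z up, the work surface at z = 0. Lengths are in m, angles in degrees, forces in N, time in s.
With the tool pointing down it reaches from about 0.225 to 0.875 m from the base axis. Payload 3.4 kg.
Tool frame: the origin (TCP) lies on the centre line of the jaws, within the pads' length; the fingertips stand 19 mm ahead of it and the grasp point (between the pads) is the TCP; z points along the fingers, x is the direction in which the jaws open and shut, and the axes are right-handed (so a half turn about z gives the same grasp; the last joint's range is limited). The gripper opens to 85 mm and grips with 20 to 120 N. Pads are 22 mm wide; open, the fingers measure 114 mm over their backs; the gripper's body (76 mm by 85 mm) begins 54 mm behind the grasp point. The pads swing forward as they close: fully open they stand 13 mm farther back than shut.
Start: joints at [58.728, 15.808, 86.224, -0, 77.962, -6.933], TCP at [0.237, 0.524, 0.25] pointing down, gripper open.
Joint ranges: [-165.64, 165.64], [-43.16, 119.46], [12.63, 154.43], [-67.54, 247.53], [6.08, 155.33], [-154.97, 154.97]. Speed limits (degrees/s): [147.25, 147.25, 180, 180, 180, 180].

## Interface

Orientations are given as a 3x3 rotation matrix whose columns are the frame's x, y, z axes.
In Python, from station import * gives the robot as it stands.
- The arm moves only by the shell command python3 -m crank 'ROWS'. ROWS is JSON, a list of rows, each a list of 5 numbers: the shift along the world's x, y, z in m, then the turn about the world's z in degrees, then the gripper's target within -1 to 1 (shut at 1, half-way at 0, fully open at -1). In form: [[x, y, z, turn, grip], ...]. A call has 1 to 20 rows; each row is the pose to reach, as a shift and turn from the pose measured when the call began; what a row does not reach only later rows make up. A row lasts 1/8 s, in which the tool goes at most 62.5 mm and 10.7 degrees, less where a joint would pass 70% of its speed; a pose out of reach is approached as far as the arm can. A call with a gripper value outside its range is refused whole. The fingers move at their own pace and stop on an object; the grip force is fixed at half the most. Time passes only in rows, so rows that repeat a pose let the fingers close. It gives the time, the measured TCP pose, the force and the opening at its end, in the units of the state.
- sense(): the state, without advancing time (a new reading comes with each control period).
- snapshot(name): name is "scene" or "top" or "wrist"; returns a dict with "image" (384x512x3 uint8, blue, green, red), "fx", "fy", "cx", "cy" (pixels), "eye" and "rotation" of the camera in the world. Camera axes: x right, y up, looking along -z (the intrinsics and any distortion apply to the point x, -y, -z); pixel columns grow to the right and rows downward; lengths in m; the calibration is good to about 2 mm. The wrist camera is an equidistant fisheye: a pixel r from the principal point sees the ray r / f radians off the axis. A picture is of the moment at which its call begins. There is no depth.
- job_done(): hands the job in, once; it reports no verdict.
The state is a dict: "time_s": time; "joint_pos": joint angles; "joint_vel": joint speeds; "joint_torque": joint torques, N m; "eef_pos": TCP position; "eef_rot": TCP orientation; "wrist_force": force on the tool from outside, world axes, zero at the start; "moment": the same for the moment, N m; "gripper_width": finger opening in m.
Only numpy, scipy, OpenCV 4.12 (cv2) and the standard library are available. Lean on these libraries where they do the work, as an engineer would, in place of code of your own. Each camera call takes 0.05 s, during which the arm holds its last target.

## Working session

There is one attempt and no reset: what is moved stays moved. The work goes in short steps, Python scripts to look and compute and a shell command to move; the robot and the scene stay as the last step left them, time stands still between calls to the robot, and variables do not carry over. Pictures are saved under pics/ and viewed, and the job is handed in when it is done.

```bash
ls; mkdir -p pics
python3 - <<'E'
from station import *
import cv2
for n in ("scene","top","wrist"):
    s=snapshot(n); cv2.imwrite(f"pics/{n}0.png",s["image"]); print(n,s["fx"],s["fy"],s["cx"],s["cy"],s["eye"],s["rotation"],[k for k in s])
print(sense())
E
```

```text
pics
scene 376.8363492082622 376.8363492082622 263.01040580643604 190.48803107693658 [1.07768438 0.48238631 0.7873586 ] [[-0.62920236 -0.49231532  0.60143996]
 [ 0.77694428 -0.41979179  0.46918273]
 [ 0.02149371  0.76249621  0.64663556]] ['image', 'fx', 'fy', 'cx', 'cy', 'eye', 'rotation']
top 368.25114479905517 368.25114479905517 260.41529348966355 191.05981761160666 [0.34893943 0.00581885 1.14105878] [[-0.00319228  0.99408248 -0.10858103]
 [-0.99992961 -0.00441397 -0.01101295]
 [-0.01142706  0.10853823  0.9940266 ]] ['image', 'fx', 'fy', 'cx', 'cy', 'eye', 'rotation']
wrist 297.3186396354542 297.3186396354542 252.1517806696848 193.57937833544906 [0.16069672 0.55854809 0.37296375] [[ 4.12232363e-01 -8.61177694e-01 -2.97384360e-01]
 [ 9.11078480e-01  3.89404927e-01  1.35276776e-01]
 [-6.94407146e-04 -3.26705956e-01  9.45125778e-01]] ['image', 'fx', 'fy', 'cx', 'cy', 'eye', 'rotation']
{'time_s': 0.15, 'joint_pos': array([ 5.87284115e+01,  1.58406604e+01,  8.62769133e+01,  5.37574625e-04,
        7.79603061e+01, -6.93423521e+00]), 'joint_vel': array([ 0.02852609, -0.08884467, -0.3110225 ,  0.03954185, -0.02553167,
       -0.01713831]), 'joint_torque': array([ 1.12742327e-03, -4.17146516e+01, -2.46032917e+01,  4.35712957e-05,
        7.70466810e-03,  1.41923397e-05]), 'eef_pos': array([0.23679975, 0.52360283, 0.24963628]), 'eef_rot': array([[ 4.12109757e-01,  9.11133931e-01, -7.13427946e-04],
       [ 9.11133212e-01, -4.12110338e-01, -1.15701762e-03],
       [-1.34820904e-03, -1.73209646e-04, -9.99999076e-01]]), 'wrist_force': array([ 0.10374391,  0.23681537, -0.15416041]), 'moment': array([0.05230986, 0.02981129, 0.01432581]), 'gripper_width': 0.08534193361584007}
```

View pics/scene0.png

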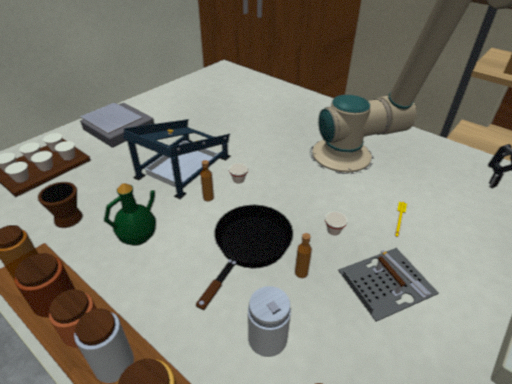

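View pics/top0.png

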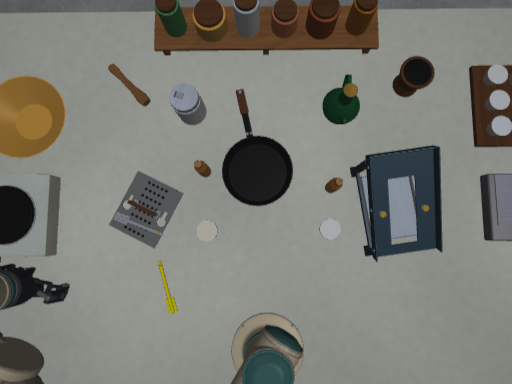

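View pics/wrist0.png

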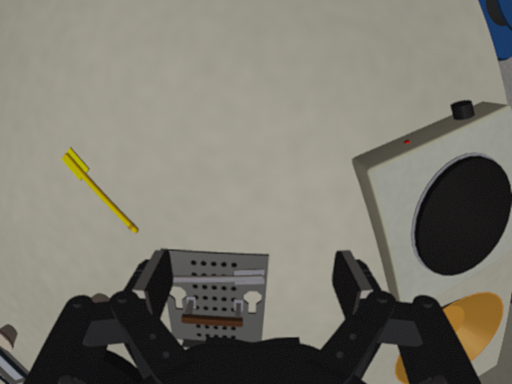

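```bash
cat > h.py <<'E'
import numpy as np, cv2
from station import *
def ray(s,u,v,fish=False):
    x=(u-s["cx"])/s["fx"]; y=(v-s["cy"])/s["fy"]
    if fish:
        r=np.hypot(x,y); k=np.sin(r)/r if r>1e-9 else 1; d=np.array([x*k,-y*k,-np.cos(r)])
    else: d=np.array([x,-y,-1.])
    d=s["rotation"]@d; return s["eye"],d/np.linalg.norm(d)
def onz(s,u,v,z,fish=False):
    e,d=ray(s,u,v,fish); return e+d*(z-e[2])/d[2]
def proj(s,p,fish=False):
    d=s["rotation"].T@(np.asarray(p)-s["eye"]); 
    x,y,z=d[0],-d[1],-d[2]
    if fish:
        r=np.hypot(x,y); t=np.arctan2(r,z); x,y=x/r*t,y/r*t
    else: x,y=x/z,y/z
    return np.array([s["fx"]*x+s["cx"],s["fy"]*y+s["cy"]])
def tri(a,b):
    (e1,d1),(e2,d2)=a,b
    A=np.stack([d1,-d2],1); t=np.linalg.lstsq(A,e2-e1,rcond=None)[0]
    p,q=e1+d1*t[0],e2+d2*t[1]; return (p+q)/2,np.linalg.norm(p-q)
def crop(img,x0,y0,x1,y1,k,name):
    c=cv2.resize(img[y0:y1,x0:x1],None,fx=k,fy=k,interpolation=cv2.INTER_CUBIC); cv2.imwrite("pics/"+name,c)
E
python3 - <<'E'
from h import *
t=cv2.imread("pics/top0.png"); s=cv2.imread("pics/scene0.png"); w=cv2.imread("pics/wrist0.png")
crop(t,100,160,200,260,6,"c1.png"); crop(t,340,135,460,265,4,"c2.png"); crop(w,140,230,300,360,5,"c3.png"); crop(s,330,240,450,330,6,"c4.png"); crop(s,110,100,250,200,5,"c5.png")
E
```

```text
(no output)
```

View pics/c1.png

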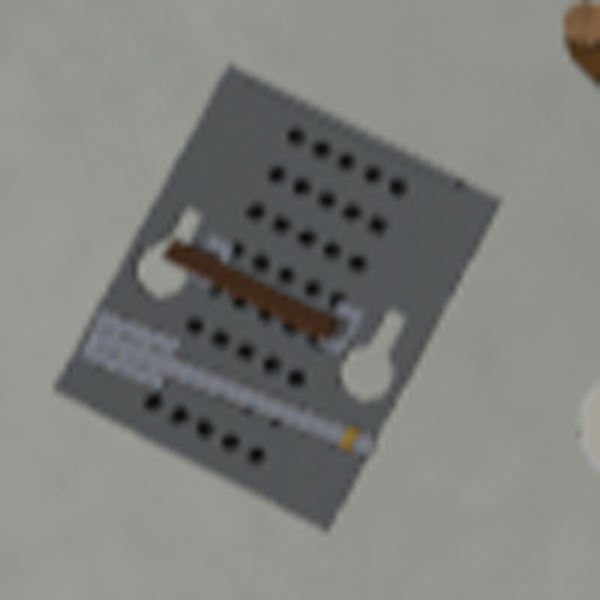

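View pics/c2.png

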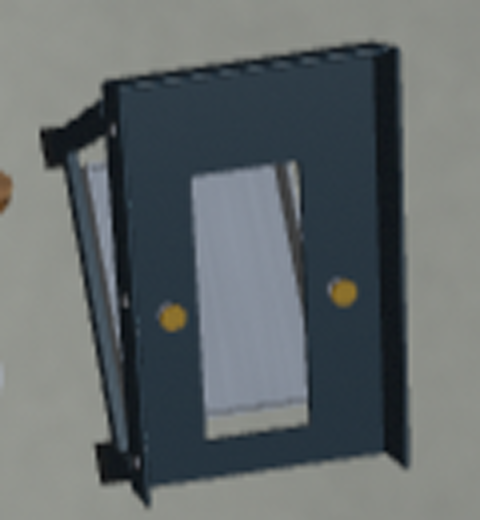

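View pics/c3.png

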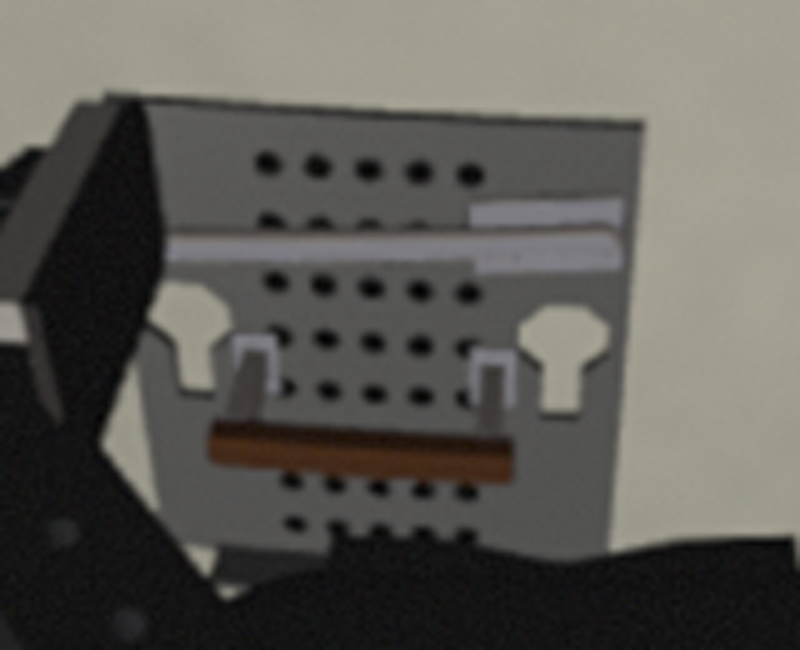

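View pics/c4.png

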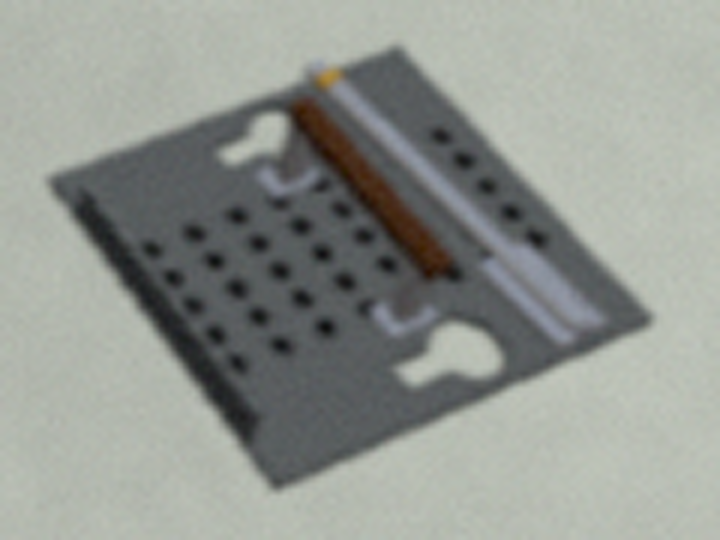

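View pics/c5.png

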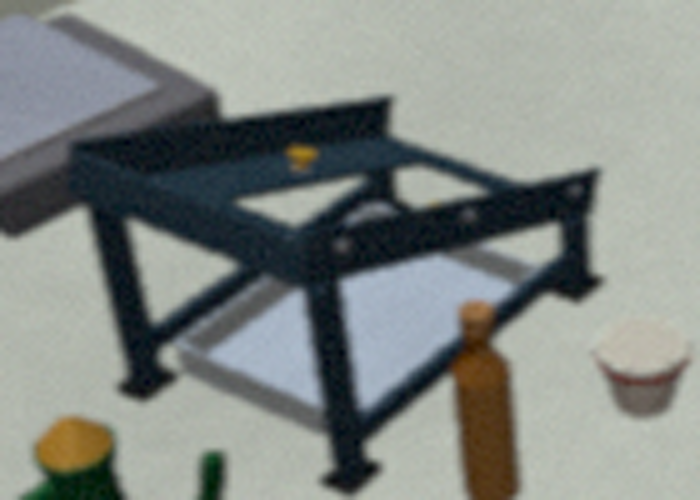

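Run:
```python
from h import *
t=snapshot("top"); s=snapshot("scene")
f=lambda x,y:(x/6+100-.4,y/6+160-.4)
P=[onz(t,*f(*q),.005) for q in [(230,65),(500,200),(328,530),(55,388)]]
for p in P: print("corner",p[:2])
c=np.mean(P,0); xd=(P[0]+P[1]-P[2]-P[3]); yd=(P[0]+P[3]-P[1]-P[2]); print("screen c",c[:2],np.degrees(np.arctan2(xd[1],xd[0])),np.degrees(np.arctan2(-yd[0],yd[1])),np.linalg.norm(xd)/2,np.linalg.norm(yd)/2)
h=[onz(t,*f(*q),.051) for q in [(176,250),(332,327)]]; print("handle",np.mean(h,0),h[0]-h[1])
r=[onz(t,*f(*q),.015) for q in [(97,338),(370,445)]]; print("rod",np.mean(r,0),r[0]-r[1],np.linalg.norm(r[0]-r[1]))
g=lambda x,y:(x/6+330-.4,y/6+240-.4)
r=[onz(s,*g(*q),.010) for q in [(588,330),(316,72)]]; print("rod scene",np.mean(r,0),np.linalg.norm(r[0]-r[1]))
h=[onz(s,*g(*q),.051) for q in [(302,104),(437,268)]]; print("handle scene",np.mean(h,0),h[0]-h[1])
P=[onz(s,*g(*q),.005) for q in [(50,180),(278,490),(652,320),(400,45)]];print("c scene",np.mean(P,0))
k=lambda x,y:(x/4+340-.4,y/4+135-.4)
L=onz(t,*k(172.5,318),.1165);R=onz(t,*k(344,292.5),.1165)
d=L-R;th=np.arctan2(-d[0],d[1]);print("studs",L,R,np.linalg.norm(d),np.degrees(th),"mid",(L+R)/2)
x=np.array([np.cos(th),np.sin(th),0]);n=-np.sin(.35)*x+np.array([0,0,np.cos(.35)])
print("deck origin",(L+R)/2-.012*n)
# pan
im=t["image"]; cand=(im.max(2)<45).astype(np.uint8); cand[:, :215]=0; cand[:,300:]=0; cand[:130]=0;cand[210:]=0
n_,lab,st,cen=cv2.connectedComponentsWithStats(cand); i=1+np.argmax(st[1:,4]); print("pan",st[i],cen[i])
u0,v0,w,hh=st[i][:4]; print(onz(t,u0+w/2,v0+hh/2,.042), onz(t,u0,v0+hh/2,.042)-onz(t,u0+w,v0+hh/2,.042))
for u,v in [(202,165),(207,231),(330,229),(334,183)]: print(onz(t,u,v,.05))
```

```text
corner [0.539782   0.40216439]
corner [0.46824494 0.25935564]
corner [0.29929421 0.34401628]
corner [0.37197059 0.48701624]
screen c [0.41982294 0.37313814] -26.718841342030334 -26.77461199482583 0.18850942865377127 0.1600657213093677
handle [0.41988391 0.3705572  0.051     ] [0.03851735 0.0788378  0.        ]
rod [0.369771   0.39155563 0.015     ] [5.47809810e-02 1.41425300e-01 2.22044605e-16] 0.15166433823374642
rod scene [0.37145342 0.39700938 0.01      ] 0.15545957285502685
handle scene [0.4238898  0.37478831 0.051     ] [-4.23638997e-02 -7.78532608e-02  2.22044605e-16]
c scene [0.42110816 0.3749139  0.005     ]
studs [ 0.39516383 -0.32137509  0.1165    ] [ 0.4123702  -0.44042863  0.1165    ] 0.12029050417842323 8.223805105218023 mid [ 0.40376701 -0.38090186  0.1165    ]
deck origin [ 0.40783948 -0.38031328  0.10522753]
pan [ 222  130   70   75 3792] [256.86840717 170.1592827 ]
[0.54070538 0.02809482 0.042     ] [0.00109776 0.21170862 0.        ]
[0.54778925 0.19345734 0.05      ]
[0.35027242 0.17590095 0.05      ]
[ 0.35496078 -0.1864047   0.05      ]
[ 0.49131374 -0.20153075  0.05      ]
```

```bash
python3 -m crank '[[0.03,-0.03,0,-10,0.2],[0.06,-0.06,-0.02,-20,0.2],[0.09,-0.08,-0.05,-30,0.2],[0.12,-0.1,-0.08,-40,0.2],[0.136,-0.122,-0.1,-50,0.2],[0.136,-0.122,-0.12,-60,0.2],[0.136,-0.122,-0.13,-70,0.2],[0.136,-0.122,-0.13,-80,0.2],[0.136,-0.122,-0.13,-87,0.2],[0.136,-0.122,-0.13,-87,0.2],[0.136,-0.122,-0.13,-87,0.2]]'
python3 - <<'E'
from h import *
s=snapshot("wrist"); cv2.imwrite("pics/w1.png",s["image"]); crop(s["image"],100,150,412,384,2.5,"w1c.png")
t=sense(); print(t["eef_pos"],t["eef_rot"][:,0],t["gripper_width"],t["joint_pos"])
for g in (-.019,.0): print(proj(s,t["eef_pos"]+[0,0,g],True))
E
```

```text
time_s: 1.62
eef_pos: [0.3729, 0.4017, 0.1199]
eef_rot: [[0.932, -0.362, -0.001], [-0.362, -0.932, 0.0], [-0.001, -0.0, -1.0]]
wrist_force: [0.7, 0.2, 1.2]
gripper_width: 0.034
[0.37287484 0.40174083 0.11990955] [ 9.31964647e-01 -3.62548296e-01 -7.93687475e-04] 0.03427039141118189 [3.98326622e+01 1.95571067e+01 1.00769806e+02 4.99722172e-02
 5.96890453e+01 6.10642237e+01]
[250.88242404 254.44996676]
[250.6836998  273.76814036]
```

View pics/w1c.png

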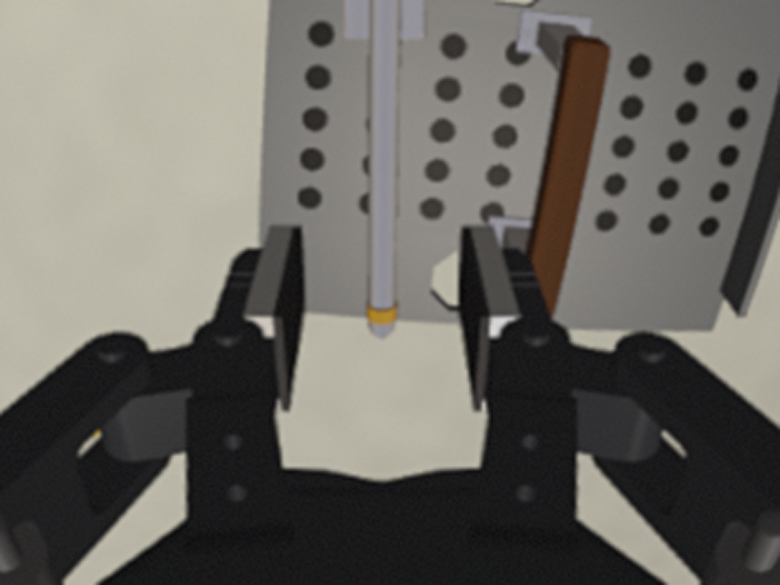

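```bash
python3 -m crank '[[0,0,-0.05,0,0.2],[0,0,-0.08,0,0.2],[0,0,-0.094,0,0.2],[0,0,-0.094,0,0.2],[0,0,-0.094,0,1],[0,0,-0.094,0,1],[0,0,-0.094,0,1],[0,0,-0.094,0,1]]'
```

```text
time_s: 2.68
eef_pos: [0.3737, 0.4025, 0.0273]
eef_rot: [[0.932, -0.363, 0.002], [-0.363, -0.932, 0.002], [0.001, -0.003, -1.0]]
wrist_force: [-0.6, -0.2, 6.7]
gripper_width: 0.007
```

Run:
```python
from h import *
s=snapshot("wrist"); crop(s["image"],150,180,350,330,4,"w2c.png")
t=sense(); print(t["eef_pos"],t["gripper_width"],t["wrist_force"])
```

```text
[0.37369445 0.40242426 0.02730504] 0.006879684118190717 [-0.42035946 -0.27995282  6.38811076]
```

View pics/w2c.png

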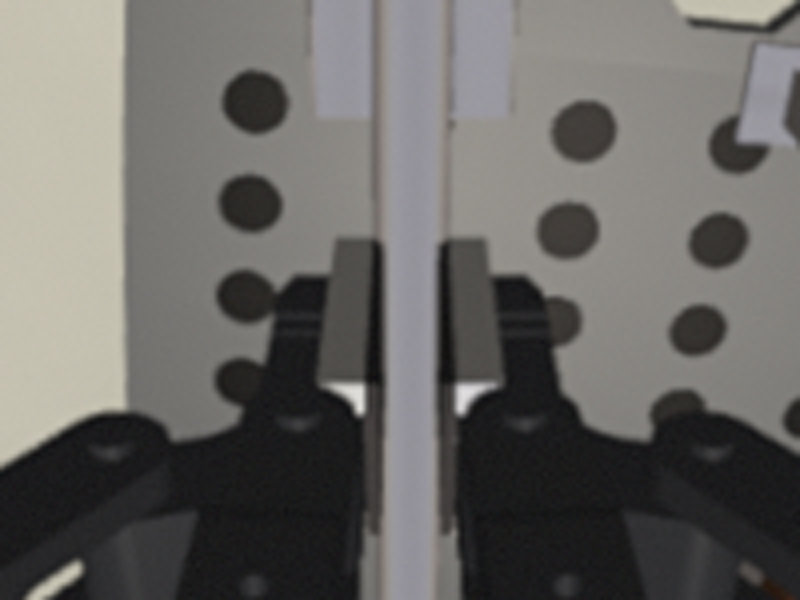

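```bash
python3 -m crank '[[0,0,0.05,0,1],[0,0,0.11,0,1],[0,0,0.17,0,1],[0,0,0.17,0,1]]'
python3 - <<'E'
from h import *
t=snapshot("top"); im=t["image"]; s=snapshot("scene"); cv2.imwrite("pics/t2.png",im); crop(s["image"],200,120,460,320,3,"s2.png")
m=(im.max(2)<60).astype(np.uint8); m[:, :215]=0; m[:,300:]=0; m[:125]=0;m[215:]=0
m=cv2.morphologyEx(m,cv2.MORPH_OPEN,np.ones((9,9)))
c=max(cv2.findContours(m,0,2)[0],key=cv2.contourArea); e=cv2.fitEllipse(c); print(e,cv2.boundingRect(c)); print(onz(t,*e[0],.042)); print(sense()["eef_pos"],sense()["gripper_width"],sense()["wrist_force"])
E
```

```text
time_s: 3.22
eef_pos: [0.3761, 0.4046, 0.2029]
eef_rot: [[0.932, -0.362, 0.011], [-0.362, -0.932, 0.01], [0.006, -0.013, -1.0]]
wrist_force: [-0.0, -0.2, -1.7]
gripper_width: 0.0071
((256.9261474609375, 170.37181091308594), (68.0321273803711, 69.50228881835938), 75.36837768554688) (223, 137, 69, 68)
[0.53191687 0.0283372  0.042     ]
[0.37336489 0.40221214 0.19768977] 0.006754752582803407 [-0.2919717  -1.05945461 -1.68326728]
```

View pics/s2.png

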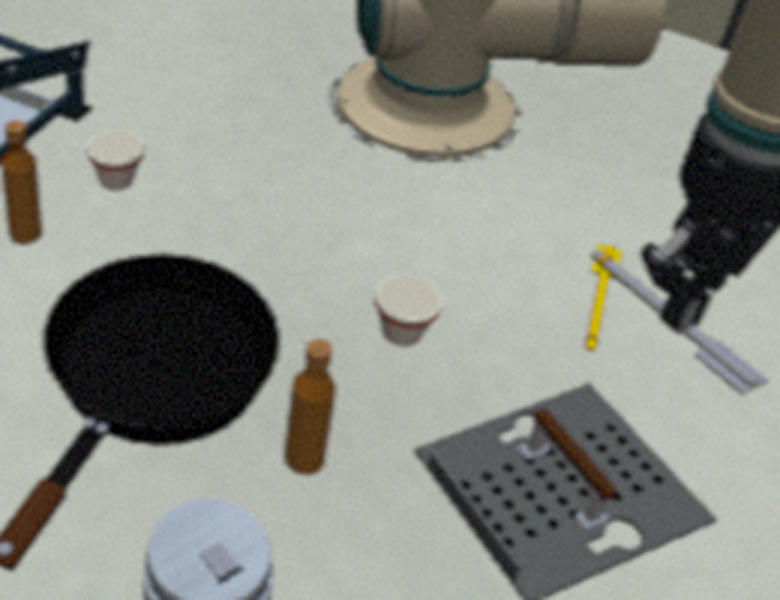

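```bash
python3 -m crank '[[0.025,-0.05,0.01,0,1],[0.045,-0.1,0.01,0,1],[0.07,-0.15,0.01,0,1],[0.09,-0.2,0.01,0,1],[0.11,-0.25,0.01,0,1],[0.135,-0.3,0.01,0,1],[0.155,-0.35,0.01,0,1],[0.162,-0.366,0.0,0,1],[0.162,-0.366,-0.04,0,1],[0.162,-0.366,-0.08,0,1],[0.162,-0.366,-0.1,0,1],[0.162,-0.366,-0.1,0,1]]'
python3 - <<'E'
from h import *
t=snapshot("top"); s=snapshot("scene"); w=snapshot("wrist"); crop(s["image"],180,130,330,320,3,"s3.png");cv2.imwrite("pics/w3.png",w["image"]);crop(t["image"],200,110,320,220,5,"t3.png")
print(sense()["eef_pos"])
E
```

```text
time_s: 4.82
eef_pos: [0.5322, 0.037, 0.0944]
eef_rot: [[0.932, -0.362, -0.006], [-0.362, -0.932, 0.004], [-0.007, -0.001, -1.0]]
wrist_force: [-0.1, 1.0, -1.6]
gripper_width: 0.0069
[0.53551367 0.03656962 0.0978917 ]
```

View pics/s3.png

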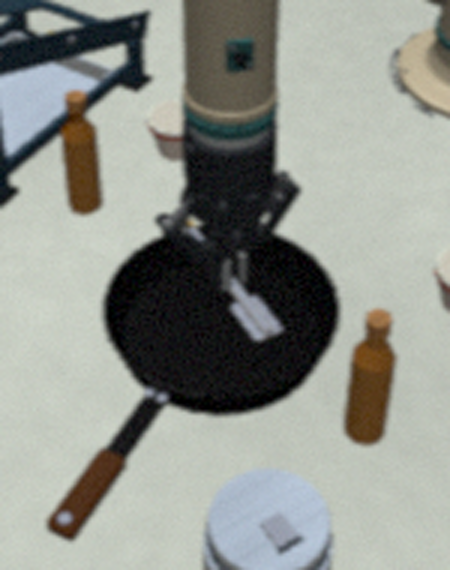

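View pics/w3.png

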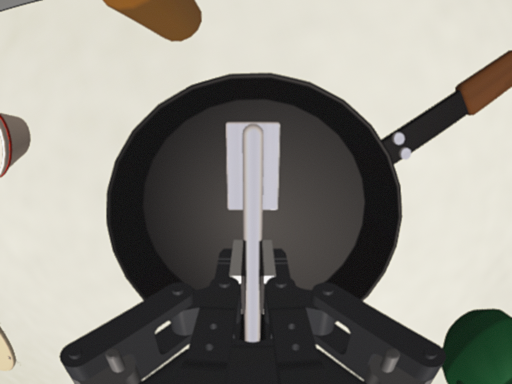

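```bash
python3 -m crank '[[0,0,-0.03,0,1],[0,0,-0.05,0,1],[0,0,-0.06,0,1],[0,0,-0.066,0,1],[0,0,-0.068,0,1],[0,0,-0.068,0,1]]'
python3 -c "
from h import *
print(sense()['eef_pos'],sense()['wrist_force'])"
```

```text
time_s: 5.72
eef_pos: [0.536, 0.0366, 0.0304]
eef_rot: [[0.932, -0.362, 0.003], [-0.362, -0.932, 0.003], [0.002, -0.004, -1.0]]
wrist_force: [-0.2, 0.2, -1.3]
gripper_width: 0.0071
[0.53596424 0.03657912 0.03037412] [-0.23212724  0.20132409 -1.33071483]
```

```bash
python3 -m crank '[[0,0,-0.003,0,1],[0,0,-0.003,0,1],[0,0,-0.003,0,0.4],[0,0,-0.003,0,0.4],[0,0,-0.001,0,0.4],[0,0,0.05,0,0.2],[0,0,0.11,0,0.2],[0,0,0.17,0,0.2]]'
python3 - <<'E'
from h import *
w=snapshot("wrist"); cv2.imwrite("pics/w4.png",w["image"])
print(sense()["eef_pos"])
E
```

```text
time_s: 6.72
eef_pos: [0.5357, 0.0366, 0.2023]
eef_rot: [[0.932, -0.362, 0.003], [-0.362, -0.932, 0.003], [0.002, -0.004, -1.0]]
wrist_force: [1.8, -0.0, 0.5]
gripper_width: 0.0339
[0.54030161 0.03640336 0.21085328]
```

View pics/w4.png

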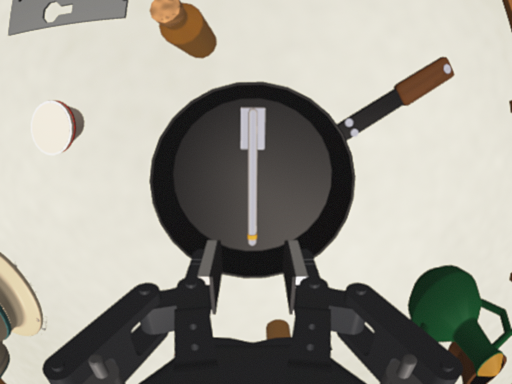

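```bash
python3 -m crank '[[-0.02,0.05,0,0,0.2],[-0.035,0.1,0,-2,0.2],[-0.055,0.15,0,-4,0.2],[-0.07,0.2,0,-5.5,0.2],[-0.09,0.25,0,-5.5,0],[-0.105,0.3,-0.01,-5.5,-0.2],[-0.12,0.336,-0.05,-5.5,-0.2],[-0.12,0.336,-0.09,-5.5,-0.2],[-0.12,0.336,-0.09,-5.5,-0.2]]'
python3 - <<'E'
from h import *
w=snapshot("wrist"); cv2.imwrite("pics/w5.png",w["image"]); t=sense();print(t["eef_pos"],t["eef_rot"][:,0]); p=t["eef_pos"].copy()
for z in (.045,.051,.005): p[2]=z;print(proj(w,p,True))
s=snapshot("scene");crop(s["image"],300,200,470,340,4,"s5.png")
E
```

```text
time_s: 7.9
eef_pos: [0.4177, 0.3713, 0.118]
eef_rot: [[0.894, -0.448, 0.013], [-0.448, -0.894, -0.004], [0.014, -0.002, -1.0]]
wrist_force: [-0.4, 0.8, 0.3]
gripper_width: 0.0512
[0.41953544 0.37199662 0.12006424] [ 0.89330885 -0.44916443  0.01583053]
[251.70793174 214.38450659]
[251.80610607 217.73209481]
[251.16647393 195.86677459]
```

View pics/w5.png

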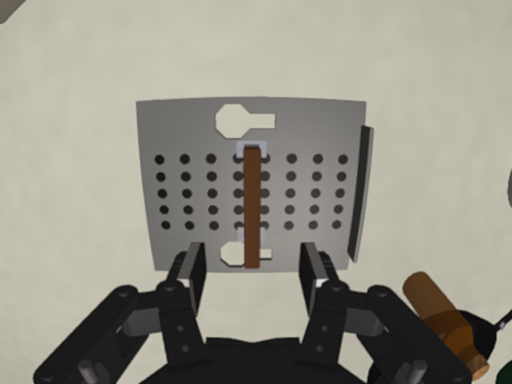

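View pics/s5.png

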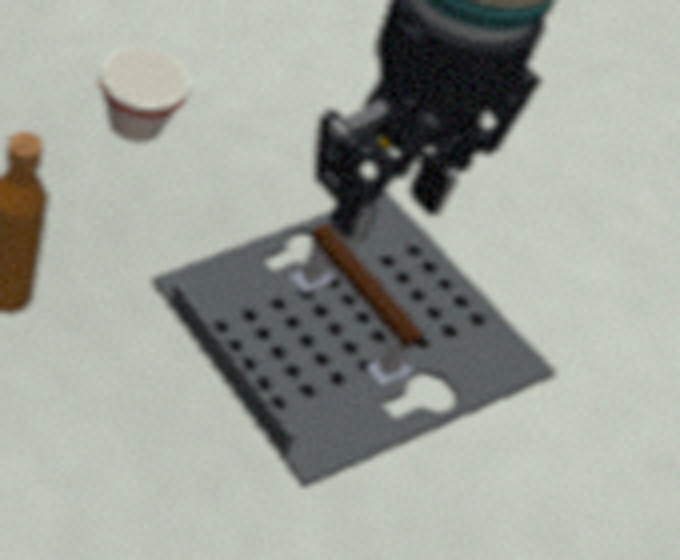

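Run:
```python
from h import *
w=snapshot("wrist"); t=sense()
a=onz(w,252.5,147,.051,True);b=onz(w,252,268,.051,True);print(a,b,(a+b)/2,np.linalg.norm(a-b),np.degrees(np.arctan2(*(a-b)[1::-1])),t["eef_pos"])
```

```text
[0.44563379 0.41709685 0.051     ] [0.40344593 0.33413204 0.051     ] [0.42453986 0.37561445 0.051     ] 0.0930751066278216 63.046525772703184 [0.42149422 0.37270804 0.12237885]
```

```bash
python3 -m crank '[[0.001,0.001,-0.03,0,-0.2],[0.001,0.001,-0.06,0,-0.2],[0.001,0.001,-0.077,0,-0.2],[0.001,0.001,-0.077,0,-0.2],[0.001,0.001,-0.077,0,1],[0.001,0.001,-0.077,0,1],[0.001,0.001,-0.077,0,1],[0.001,0.001,-0.077,0,1],[0.001,0.001,-0.077,0,1]]'
python3 -c "
from h import *
t=sense();print(t['eef_pos'],t['wrist_force'],t['gripper_width'],t['eef_rot'][:,0])"
```

```text
time_s: 9.18
eef_pos: [0.4229, 0.3745, 0.047]
eef_rot: [[0.893, -0.45, 0.023], [-0.45, -0.893, 0.004], [0.019, -0.013, -1.0]]
wrist_force: [-1.4, 0.3, 5.3]
gripper_width: 0.0108
[0.42285913 0.3745009  0.04702834] [-1.4425323   0.25608418  5.29764948] 0.010767835046559813 [ 0.89258175 -0.45048699  0.01895502]
```

```bash
python3 -m crank '[[0,0,0.03,0,1],[0,0,0.08,0,1],[0,0,0.14,0,1],[0,0,0.2,0,1],[0,0,0.24,0,1],[0,0,0.24,0,1]]'
python3 - <<'E'
from h import *
s=snapshot("scene");crop(s["image"],330,120,500,300,4,"s6.png")
t=snapshot("top")
u=(302/5+110-.4,153/5+100-.4); print(onz(s,*u,.1165))
k=lambda x,y:(x/4+340-.4,y/4+135-.4)
print(tri(ray(s,*u),ray(t,*k(344,292.5))))
t=sense();print(t['eef_pos'],t['wrist_force'],t['gripper_width'])
E
```

```text
time_s: 9.93
eef_pos: [0.424, 0.3753, 0.2905]
eef_rot: [[0.893, -0.45, 0.029], [-0.45, -0.893, 0.008], [0.023, -0.02, -1.0]]
wrist_force: [0.7, -0.3, -5.8]
gripper_width: 0.0104
[ 0.41321752 -0.43931306  0.1165    ]
(array([ 0.41234542, -0.44072057,  0.1155833 ]), np.float64(0.0002523443718594231))
[0.42185304 0.37380242 0.28554405] [-0.30424289  0.43521368 -4.17395331] 0.01089033348973245
```

View pics/s6.png

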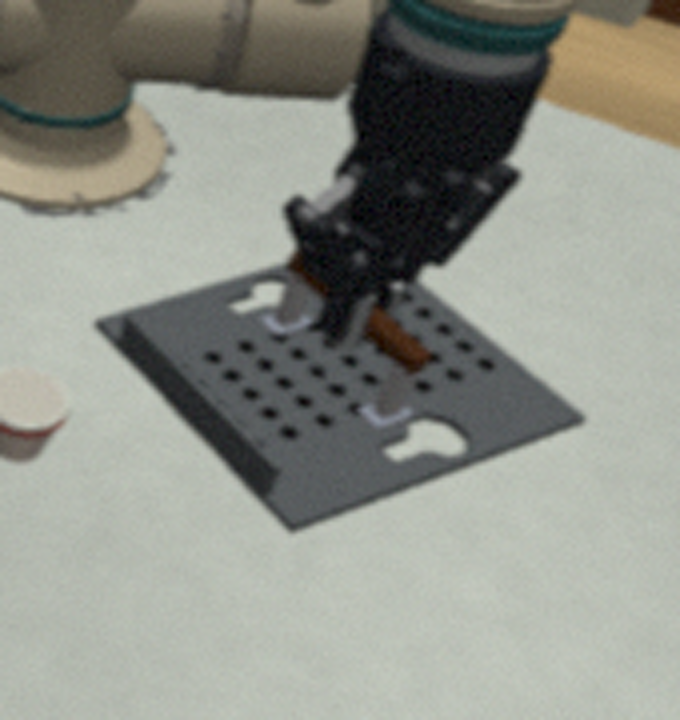

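```bash
python3 -m crank '[[0,-0.025,0,0,1],[0,-0.07,0,3,1],[0,-0.12,0,6,1],[0,-0.17,0,9,1],[0,-0.22,0,12,1],[0,-0.27,0,15,1],[0,-0.32,0,18,1],[0,-0.37,0,21,1],[0,-0.42,0,24,1],[-0.005,-0.47,0,27,1],[-0.01,-0.52,0,30,1],[-0.01,-0.57,0,32,1],[-0.015,-0.62,0,34,1],[-0.015,-0.67,0,35,1],[-0.015,-0.71,0,35,1],[-0.015,-0.74,0,35,1],[-0.015,-0.754,0,35,1],[-0.015,-0.754,0,35,1],[-0.015,-0.754,0,35,1]]'
python3 - <<'E'
from h import *
for n in ("scene","top","wrist"):
    s=snapshot(n);cv2.imwrite(f"pics/{n}7.png",s["image"])
    if n=="scene": crop(s["image"],90,60,290,210,4,"s7.png")
    if n=="top": crop(s["image"],320,100,480,260,4,"t7.png")
t=sense();print(t['eef_pos'],t['wrist_force'],t['gripper_width'],t['eef_rot'],t['joint_pos'])
E
```

```text
time_s: 12.4
eef_pos: [0.4066, -0.3785, 0.2849]
eef_rot: [[0.989, 0.144, 0.015], [0.144, -0.989, 0.016], [0.017, -0.014, -1.0]]
wrist_force: [0.2, 0.4, -4.3]
gripper_width: 0.0107
[ 0.4069461  -0.37891667  0.28576752] [-0.47850499 -0.7524909  -5.02912365] 0.010795192450946817 [[ 0.9893894   0.14440814  0.0159657 ]
 [ 0.14419507 -0.9894533   0.01378232]
 [ 0.01778759 -0.01133391 -0.99977755]] [-50.88423945  13.08003568  84.99762413   1.22002077  81.95971313
 -59.35305155]
```

View pics/s7.png

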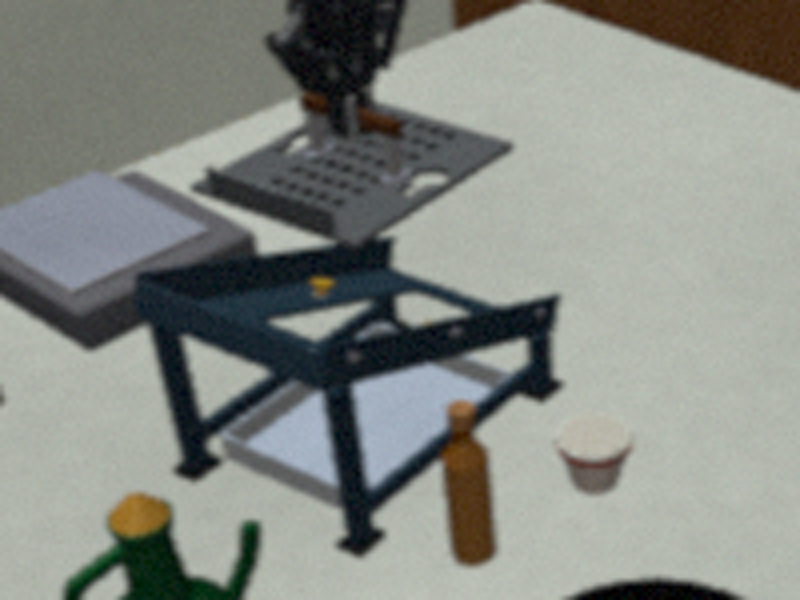

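View pics/t7.png

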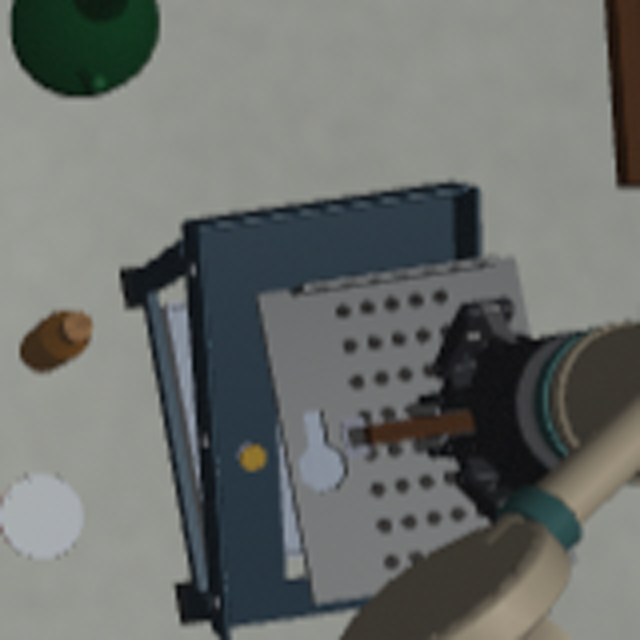

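View pics/wrist7.png

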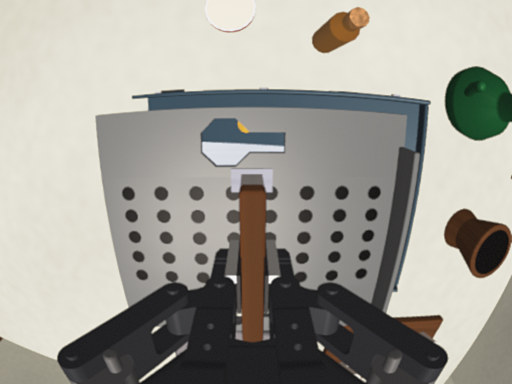

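Run:
```python
from h import *
t=snapshot("top");w=snapshot("wrist");S=sense()
k=lambda x,y:(x/4+320-.4,y/4+100-.4)
T=S["eef_pos"];print(T)
th=np.radians(8.3);X=np.array([np.cos(th),np.sin(th)]);Y=np.array([-X[1],X[0]])
zp=T[2]-.047+.005
def rel(p): d=p[:2]-T[:2]; return np.round([d@X*1000,d@Y*1000],1)
print("hole exp -15,60:",rel(onz(t,*k(322,466),zp)), rel(onz(w,226,142,zp,True)))
print("slot end exp 19,60", rel(onz(t,*k(314,411),zp)), rel(onz(w,285,143,zp,True)))
print("corner lip-left exp 95,80",rel(onz(t,*k(260,294),zp)))
print("corner tail-left exp -95,80",rel(onz(t,*k(316,604),zp)),rel(onz(w,97,115,zp,True)))
a,b=onz(t,*k(260,294),zp),onz(t,*k(316,604),zp); d=a-b; print(np.degrees(np.arctan2(d[1],d[0])), np.degrees(np.arctan2(*S["eef_rot"][1::-1,0])))
a,b=onz(w,120,192,zp,True),onz(w,0,0,zp,True)
for q in [(128,193),(374,191)]: print("perf row",rel(onz(w,*q,zp,True)))
```

```text
[ 0.40697085 -0.37930628  0.28593198]
hole exp -15,60: [-14.1  59.5] [-13.1  58.6]
slot end exp 19,60 [19.4 58.1] [20.3 57.9]
corner lip-left exp 95,80 [95.1 77.2]
corner tail-left exp -95,80 [-94.8  78.6] [-91.6  78.2]
7.86751564204156 8.280463053523611
perf row [-75.4  28.7]
perf row [78.2 29.1]
```

```bash
python3 -m crank '[[-0.001,0,-0.03,0,1],[-0.001,0,-0.06,0,1],[-0.001,0,-0.08,0,1],[-0.001,0,-0.089,0,1],[-0.001,0,-0.089,0,1]]'
python3 - <<'E'
from h import *
s=snapshot("scene");crop(s["image"],90,60,290,210,4,"s8.png")
t=sense();print(t['eef_pos'],t['wrist_force'],t['moment'])
E
```

```text
time_s: 13.28
eef_pos: [0.406, -0.3791, 0.1969]
eef_rot: [[0.989, 0.144, 0.016], [0.144, -0.989, 0.014], [0.018, -0.011, -1.0]]
wrist_force: [-0.2, 0.3, -4.9]
gripper_width: 0.0107
[ 0.40634283 -0.37954342  0.1975628 ] [-0.3673724   0.02322881 -3.8166851 ] [-0.00043568  0.00841732 -0.00305345]
```

View pics/s8.png

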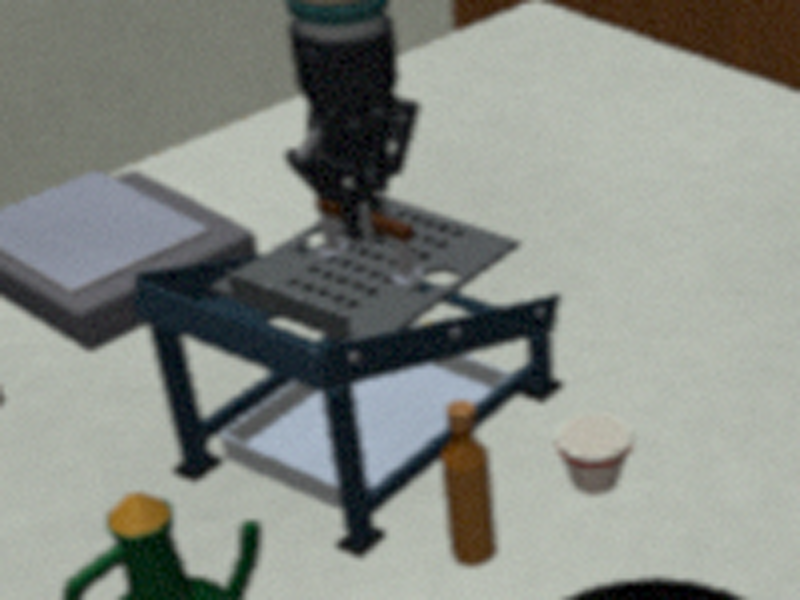

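```bash
python3 -m crank '[[0,0,-0.005,0,1],[0,0,-0.01,0,1],[0,0,-0.012,0,1],[0,0,-0.014,0,1],[0,0,-0.016,0,1]]'
python3 -c "
from h import *
t=sense();print(t['eef_pos'],t['wrist_force'],t['moment'],t['gripper_width'])"
```

```text
time_s: 13.95
eef_pos: [0.405, -0.3797, 0.1824]
eef_rot: [[0.989, 0.145, 0.015], [0.145, -0.989, 0.012], [0.016, -0.01, -1.0]]
wrist_force: [-8.3, 0.4, 5.4]
gripper_width: 0.0109
[ 0.40503664 -0.37969512  0.182415  ] [-8.27695868  0.38723762  5.43605515] [ 0.2054869   0.64289492 -0.02030274] 0.01093811350388193
```

```bash
python3 -m crank '[[0,0,-0.003,0,1],[0,0,-0.006,0,1],[0,0,-0.006,0,1]]'
python3 - <<'E'
from h import *
t=sense();print(t['eef_pos'],t['wrist_force'],t['moment'],t['gripper_width'],t['eef_rot'][2])
s=snapshot("scene");crop(s["image"],90,60,290,210,4,"s9.png")
E
```

```text
time_s: 14.32
eef_pos: [0.4034, -0.38, 0.1781]
eef_rot: [[0.989, 0.145, 0.012], [0.145, -0.989, 0.011], [0.014, -0.009, -1.0]]
wrist_force: [-9.0, 1.2, 7.4]
gripper_width: 0.0106
[ 0.40338433 -0.37998272  0.17805852] [-9.02365236  1.16194317  7.41689098] [ 0.3438557   0.55809765 -0.03982283] 0.010601524325484526 [ 0.01370907 -0.00874169 -0.99986781]
```

View pics/s9.png

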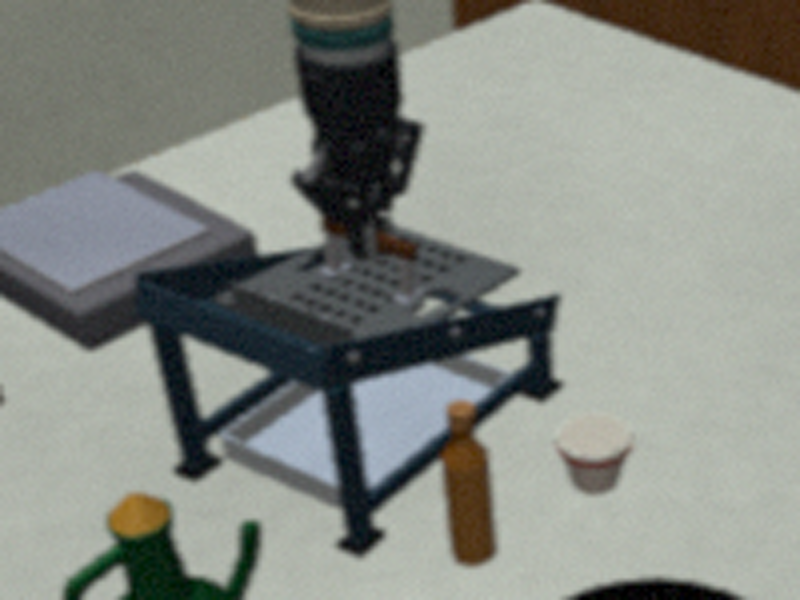

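```bash
python3 -m crank '[[0.001,0,-0.004,0,1],[0.002,0,-0.008,0,1],[0.003,0.001,-0.012,0,1],[0.003,0.001,-0.012,0,1]]'
python3 - <<'E'
from h import *
t=sense();print(t['eef_pos'],t['wrist_force'],t['moment'],t['gripper_width'],t['eef_rot'][2])
s=snapshot("scene");crop(s["image"],90,60,290,210,4,"s10.png");crop(snapshot("wrist")["image"],0,0,512,384,1.5,"w10.png")
E
```

```text
time_s: 14.88
eef_pos: [0.4019, -0.3803, 0.1678]
eef_rot: [[0.989, 0.146, 0.004], [0.146, -0.989, 0.007], [0.005, -0.007, -1.0]]
wrist_force: [-16.5, -2.3, 10.2]
gripper_width: 0.0106
[ 0.40186217 -0.38031453  0.1677579 ] [-16.4696395   -2.2891858   10.19332299] [-0.12991201  1.69233996  0.02364582] 0.010635924030198182 [ 0.00506807 -0.00680411 -0.99996401]
```

View pics/s10.png

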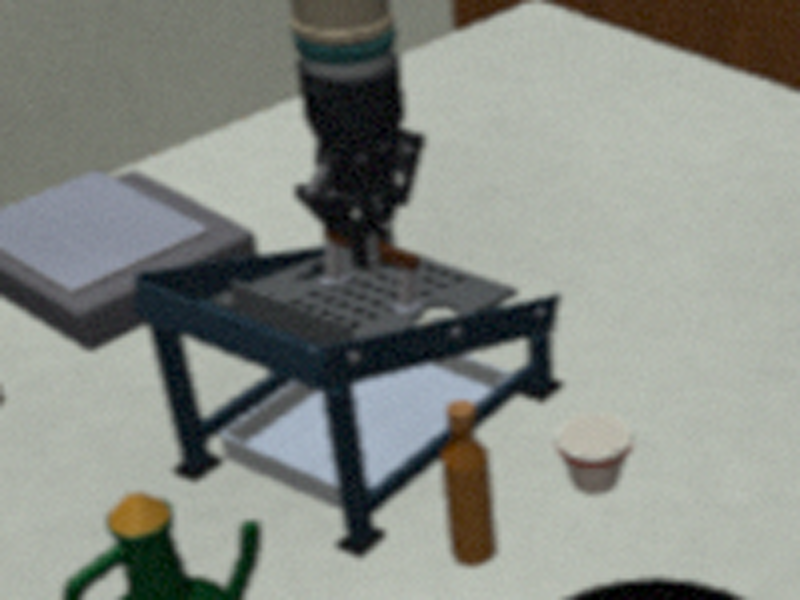

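View pics/w10.png

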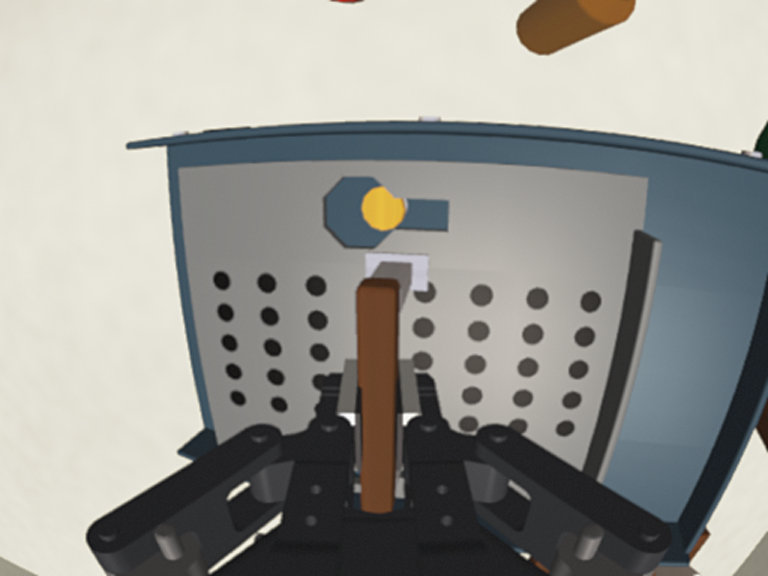

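```bash
python3 -m crank '[[0.002,0,-0.003,0,1],[0.005,0.001,-0.005,0,1],[0.006,0.001,-0.008,0,1],[0.006,0.001,-0.01,0,1],[0.006,0.001,-0.01,0,1]]'
python3 - <<'E'
from h import *
t=sense();print(t['eef_pos'],t['wrist_force'],t['moment'],t['gripper_width'],t['eef_rot'][2])
crop(snapshot("wrist")["image"],0,0,512,384,1.5,"w11.png")
E
```

```text
time_s: 15.6
eef_pos: [0.4036, -0.3806, 0.1596]
eef_rot: [[0.989, 0.147, -0.003], [0.147, -0.989, 0.005], [-0.003, -0.005, -1.0]]
wrist_force: [-15.5, -3.1, 7.9]
gripper_width: 0.0108
[ 0.4036143  -0.38059658  0.15958045] [-15.50589767  -3.0962212    7.9160352 ] [-0.06634145  1.4596526   0.01689765] 0.010806917642686494 [-0.00266777 -0.00509503 -0.99998346]
```

View pics/w11.png

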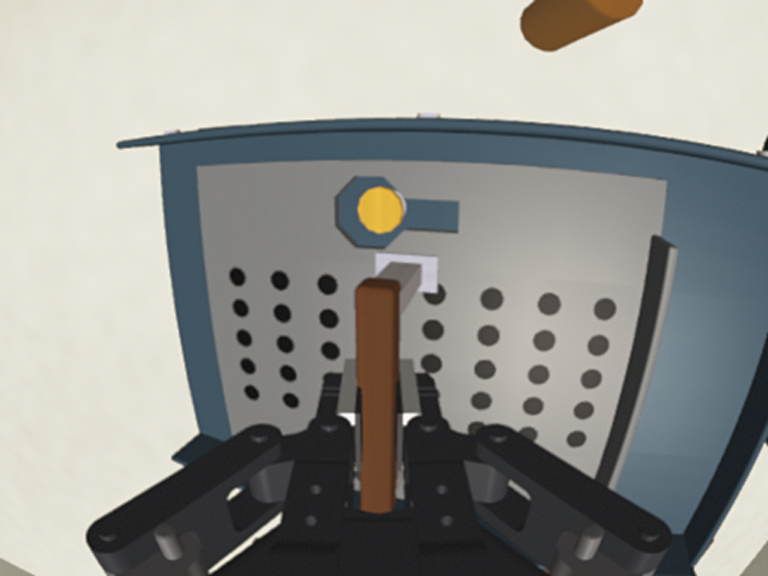

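```bash
python3 -m crank '[[0.002,0.001,-0.002,0,1],[0.003,0.001,-0.004,0,1],[0.004,0.001,-0.006,0,1],[0.004,0.001,-0.008,0,1],[0.004,0.001,-0.008,0,1]]'
python3 - <<'E'
from h import *
t=sense();print(t['eef_pos'],t['wrist_force'],t['moment'],t['gripper_width'],t['eef_rot'][2])
crop(snapshot("wrist")["image"],0,0,512,384,1.5,"w12.png");s=snapshot("scene");crop(s["image"],90,60,290,210,4,"s12.png")
E
```

```text
time_s: 16.27
eef_pos: [0.4029, -0.3807, 0.1538]
eef_rot: [[0.989, 0.147, -0.012], [0.147, -0.989, 0.002], [-0.011, -0.004, -1.0]]
wrist_force: [-18.6, -1.6, 12.9]
gripper_width: 0.011
[ 0.40289866 -0.38073535  0.1538249 ] [-18.59516184  -1.60279196  12.94759209] [0.07400794 1.46372175 0.03974134] 0.011008719937659178 [-0.0110813 -0.0036884 -0.9999318]
```

View pics/w12.png

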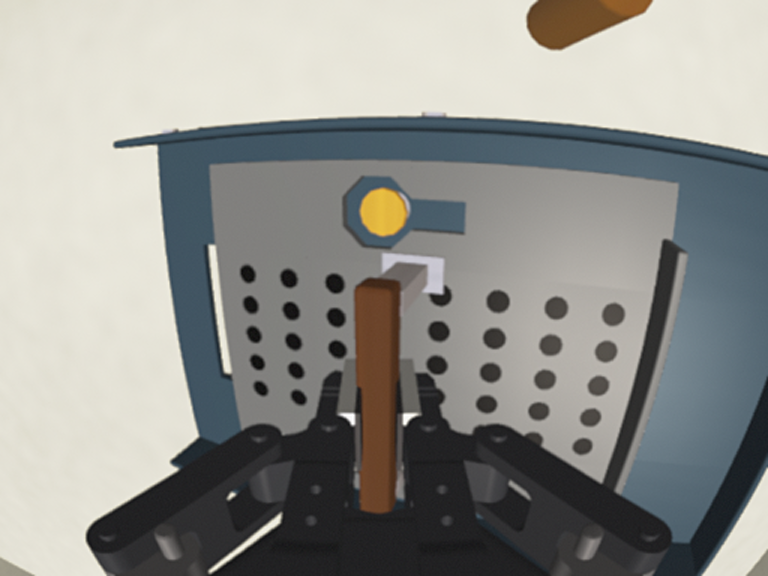

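View pics/s12.png

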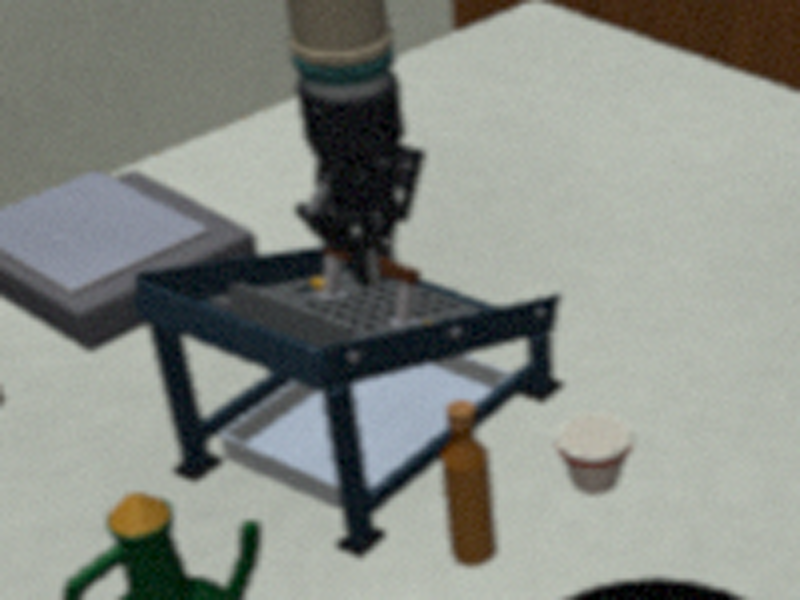

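```bash
python3 -m crank '[[0.001,0,-0.003,0,1],[0.001,0,-0.005,0,1],[0.001,0,-0.005,0,1]]'
python3 - <<'E'
from h import *
t=sense();print(t['eef_pos'],t['wrist_force'],t['moment'],t['gripper_width'],t['eef_rot'][2])
crop(snapshot("wrist")["image"],80,80,480,280,2,"w13.png");s=snapshot("scene");crop(s["image"],130,100,240,160,6,"s13.png")
E
```

```text
time_s: 16.75
eef_pos: [0.4025, -0.3812, 0.151]
eef_rot: [[0.989, 0.147, -0.013], [0.147, -0.989, 0.0], [-0.013, -0.002, -1.0]]
wrist_force: [-9.0, 1.0, 9.1]
gripper_width: 0.0108
[ 0.40251549 -0.38116251  0.15104682] [-8.99647561  1.01340389  9.05480271] [ 0.3038484   0.65418497 -0.03176355] 0.010785783863403925 [-0.01265245 -0.00223482 -0.99991746]
```

View pics/w13.png

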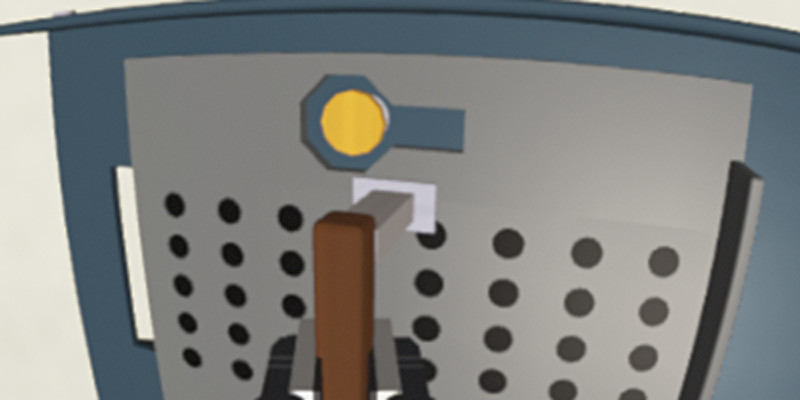

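View pics/s13.png

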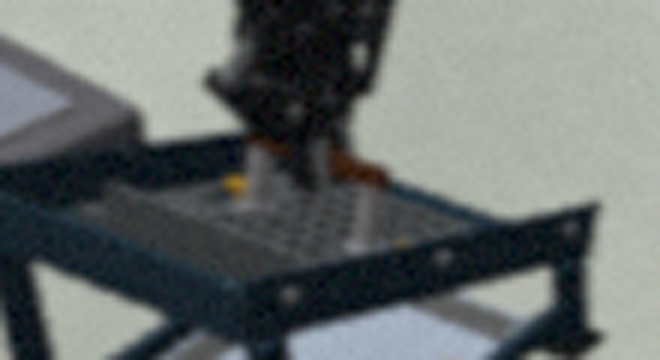

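```bash
python3 -m crank '[[0.002,0,-0.003,0,1],[0.002,0,-0.005,0,1],[0.002,0,-0.005,0,1]]'
python3 - <<'E'
from h import *
t=sense();print(t['eef_pos'],t['wrist_force'],t['moment'],t['gripper_width'],t['eef_rot'][2])
crop(snapshot("wrist")["image"],80,80,480,280,2,"w14.png")
E
```

```text
time_s: 17.23
eef_pos: [0.4025, -0.3812, 0.1509]
eef_rot: [[0.989, 0.148, -0.015], [0.148, -0.989, -0.002], [-0.015, -0.001, -1.0]]
wrist_force: [-13.4, 5.5, 25.9]
gripper_width: 0.0112
[ 0.40253574 -0.38121217  0.15093811] [-13.42259688   5.47134482  25.9407417 ] [ 0.96702965  1.39734671 -0.06647006] 0.011164506681911704 [-1.51786689e-02 -5.60422947e-04 -9.99884640e-01]
```

View pics/w14.png

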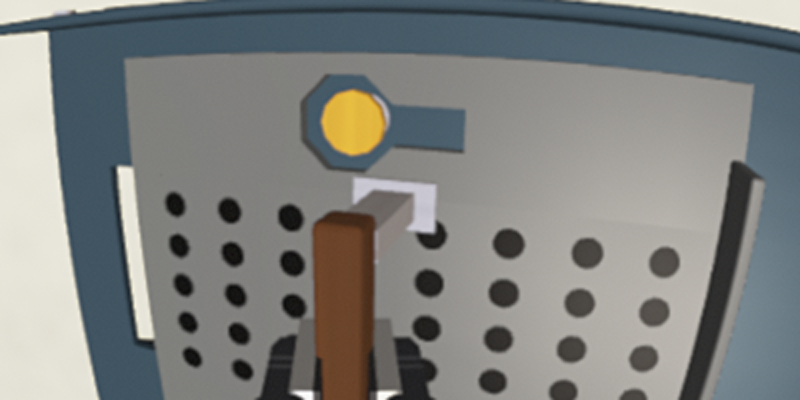

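```bash
python3 -m crank '[[0,0,0,0,1],[0,0,0,0,0.4],[0,0,0,0,0.3],[0,0,0,0,0.2],[0,0,0,0,0.2]]'
python3 - <<'E'
from h import *
t=sense();print(t['eef_pos'],t['wrist_force'],t['moment'],t['gripper_width'],t['eef_rot'][2])
crop(snapshot("wrist")["image"],80,80,480,280,2,"w15.png")
E
```

```text
time_s: 17.9
eef_pos: [0.4027, -0.3812, 0.1505]
eef_rot: [[0.989, 0.148, -0.015], [0.148, -0.989, -0.001], [-0.015, -0.001, -1.0]]
wrist_force: [0.2, -1.1, -0.2]
gripper_width: 0.0344
[ 0.40268622 -0.38122655  0.15053007] [ 0.21869796 -1.11505571 -0.17628503] [-0.02845308 -0.01416943  0.00361195] 0.034401974896092355 [-1.52978282e-02 -9.16999371e-04 -9.99882561e-01]
```

View pics/w15.png

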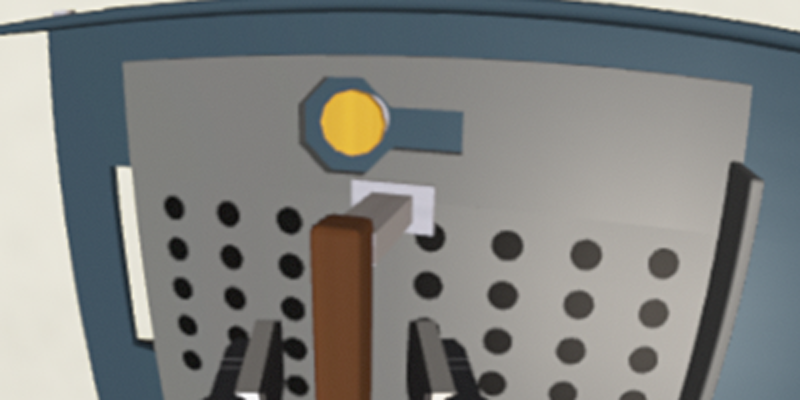

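```bash
python3 -m crank '[[0,0,0.02,0,0.2],[0,0,0.05,0,0.2],[0,0,0.09,0,0.2],[0,0,0.13,0,0.2],[0.02,0,0.13,-10,1],[0.04,0.005,0.13,-20,1],[0.06,0.01,0.13,-30,1],[0.08,0.012,0.13,-40,1],[0.1,0.015,0.13,-50,1],[0.119,0.017,0.13,-60,1],[0.119,0.017,0.13,-70,1],[0.119,0.017,0.13,-80,1],[0.119,0.017,0.13,-90,1],[0.119,0.017,0.13,-90,1],[0.119,0.017,0.13,-90,1]]'
python3 - <<'E'
from h import *
t=sense();print(t['eef_pos'],t['wrist_force'],t['gripper_width'],t['eef_rot'])
cv2.imwrite("pics/w16.png",snapshot("wrist")["image"]);crop(snapshot("top")["image"],340,120,460,260,4,"t16.png");s=snapshot("scene");crop(s["image"],110,80,250,190,5,"s16.png")
E
```

```text
time_s: 19.82
eef_pos: [0.5217, -0.3642, 0.2804]
eef_rot: [[0.15, -0.989, -0.002], [-0.989, -0.15, 0.015], [-0.016, -0.001, -1.0]]
wrist_force: [0.6, 0.5, 0.8]
gripper_width: 0.0002
[ 0.52166232 -0.3641943   0.28039146] [0.5506527  0.45129994 0.81652195] 0.00018008130600173842 [[ 1.50162112e-01 -9.88660170e-01 -1.55195680e-03]
 [-9.88539713e-01 -1.50168073e-01  1.54526741e-02]
 [-1.55104978e-02 -7.86235244e-04 -9.99879396e-01]]
```

View pics/w16.png

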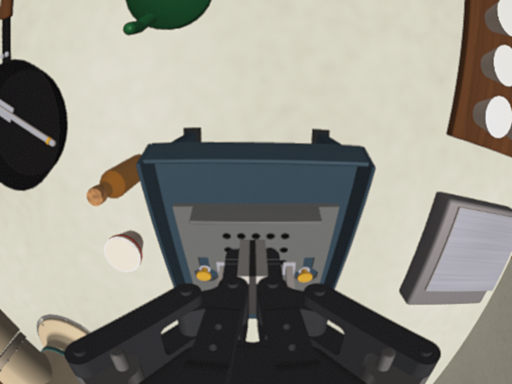

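View pics/t16.png

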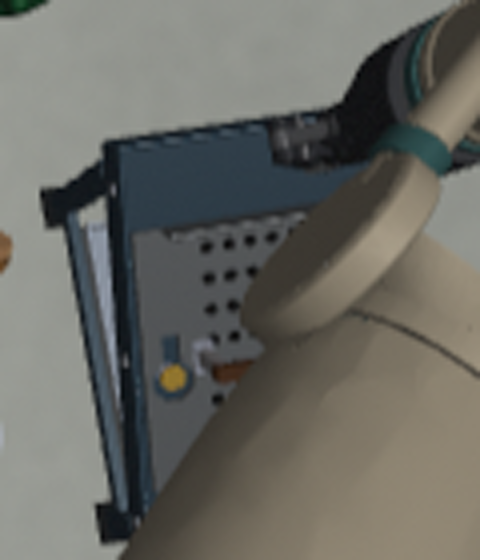

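View pics/s16.png

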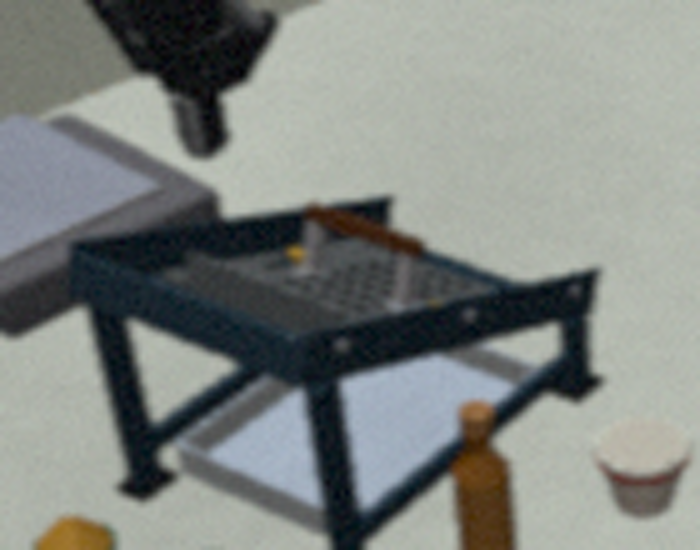

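Run:
```python
from h import *
w=snapshot("wrist");t=snapshot("top")
th=np.radians(8.23);O=np.array([.4078,-.3803]);X=np.array([np.cos(th),np.sin(th)]);Y=np.array([-X[1],X[0]])
rel=lambda p:np.round([(p[:2]-O)@X*1000,(p[:2]-O)@Y*1000],1)
k=lambda x,y:(x/4+340-.4,y/4+120-.4)
x0=110
c,s=np.cos(.35),np.sin(.35)
print("exp lip top along at x=110:",110*c-25*s,"z",.105+.110*s+.025*c)
z=.105+.109*s+.025*c
for q in [(190,205),(256,205),(322,206)]: print(rel(onz(w,*q,z,True)))
for q in [(170,234),(305,207)]: print("top",rel(onz(t,*k(*q),z)))
# plate left-lip corner
print("corner exp along",110*c-5*s,80,rel(onz(t,*k(134,234),.105+.11*s+.005*c)))
zh=.105+.012*c
print("stud wrist",rel(onz(w,204,275,zh,True)),rel(onz(w,305.5,276,zh,True)),"exp",-12*s)
```

```text
exp lip top along at x=110: 94.75855322682538 z 0.16620307664128414
[106.7  55.9]
[107.6  -1.8]
[107.2 -59.5]
top [90.5 60.3]
top [ 95.1 -31.7]
corner exp along 101.61650937593441 80 [95.9 78.1]
stud wrist [-1.4 58.5] [ -1.1 -61. ] exp -4.114773689465416
```

Run:
```python
from h import *
w=snapshot("wrist")
th=np.radians(8.23);O=np.array([.4078,-.3803]);X=np.array([np.cos(th),np.sin(th)]);Y=np.array([-X[1],X[0]])
rel=lambda p:np.round([(p[:2]-O)@X*1000,(p[:2]-O)@Y*1000],1)
c,s=np.cos(.35),np.sin(.35)
for x in (.106,.110):
  print(x,"base exp",x*c,rel(onz(w,256,205,.105+x*s,True)),"top exp",x*c-.025*s,rel(onz(w,256,221,.105+x*s+.025*c,True)))
crop(w["image"],160,180,350,290,4,"w17.png")
```

```text
0.106 base exp 0.09957350756182216 [98.  -1.8] top exp 0.09100106237543588 [92.  -1.9]
0.11 base exp 0.10333099841321168 [98.6 -1.8] top exp 0.0947585532268254 [92.6 -1.9]
```

View pics/w17.png

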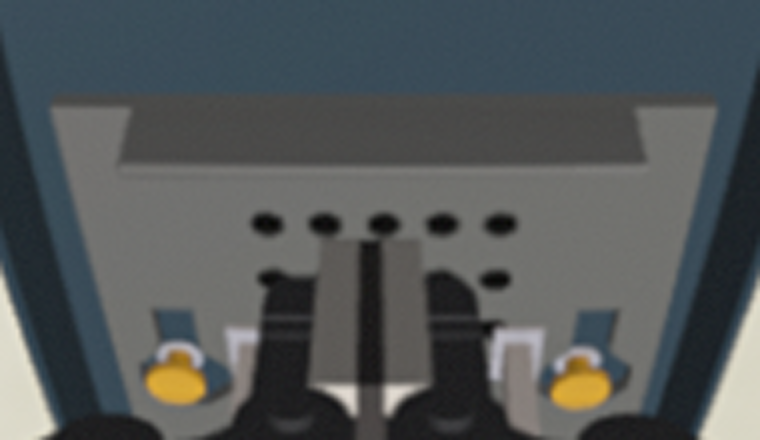

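```bash
python3 -m crank '[[0,0,-0.04,0,1],[0,0,-0.08,0,1],[0,0,-0.096,0,1],[0,0,-0.103,0,1],[0,0,-0.103,0,1]]'
python3 - <<'E'
from h import *
t=sense();print(t['eef_pos'],t['wrist_force'],t['gripper_width'],t['eef_rot'][2])
w=snapshot("wrist");crop(w["image"],100,100,400,300,2.5,"w18.png");s=snapshot("scene");crop(s["image"],110,80,250,190,5,"s18.png")
E
```

```text
time_s: 20.75
eef_pos: [0.5221, -0.3646, 0.1783]
eef_rot: [[0.148, -0.989, -0.0], [-0.989, -0.148, 0.014], [-0.014, -0.002, -1.0]]
wrist_force: [0.6, -0.8, -0.0]
gripper_width: -0.0001
[ 0.52211952 -0.36463052  0.17833567] [ 0.59538029 -0.83401112 -0.0057228 ] -0.000122391859672119 [-0.01425439 -0.00182208 -0.99989674]
```

View pics/w18.png

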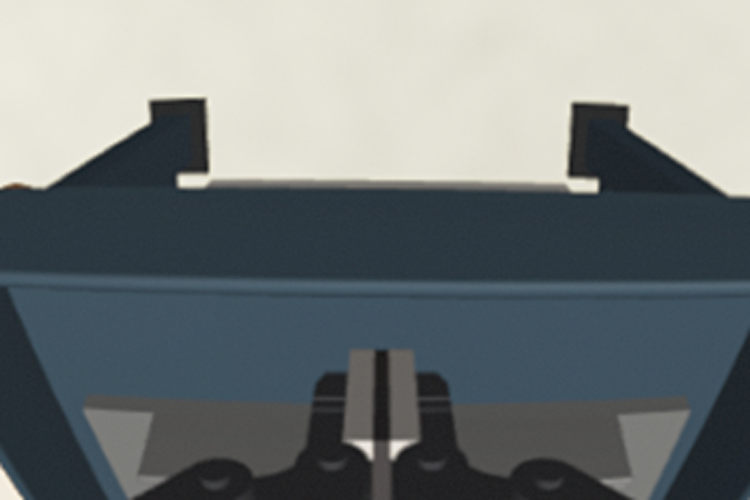

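View pics/s18.png

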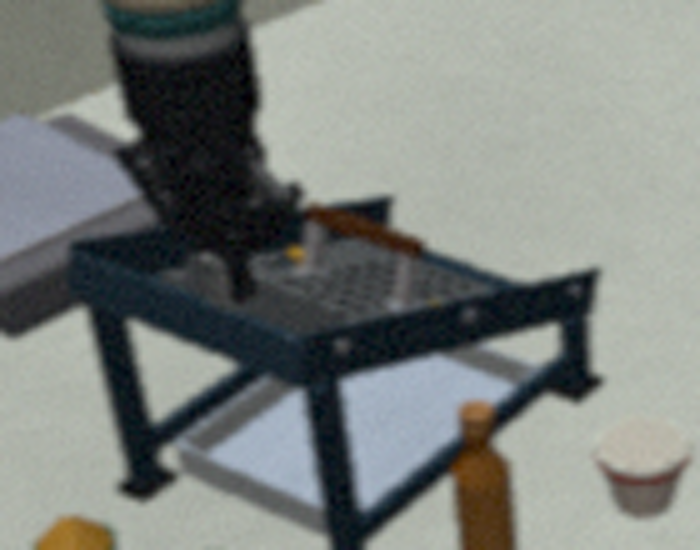

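```bash
python3 -m crank '[[-0.003,-0.0005,-0.003,0,1],[-0.006,-0.001,-0.005,0,1],[-0.009,-0.0015,-0.006,0,1],[-0.012,-0.002,-0.007,0,1],[-0.014,-0.002,-0.008,0,1],[-0.014,-0.002,-0.008,0,1]]'
python3 - <<'E'
from h import *
t=sense();print(t['eef_pos'],t['wrist_force'],t['moment'])
s=snapshot("scene");crop(s["image"],110,80,250,190,5,"s19.png")
E
```

```text
time_s: 21.6
eef_pos: [0.5085, -0.367, 0.1713]
eef_rot: [[0.148, -0.989, 0.001], [-0.989, -0.148, 0.013], [-0.013, -0.003, -1.0]]
wrist_force: [1.1, -0.2, 1.4]
gripper_width: -0.0
[ 0.50846002 -0.36704975  0.17130625] [ 1.12046671 -0.15082491  1.36985286] [-0.00885745 -0.11452384 -0.03791428]
```

View pics/s19.png

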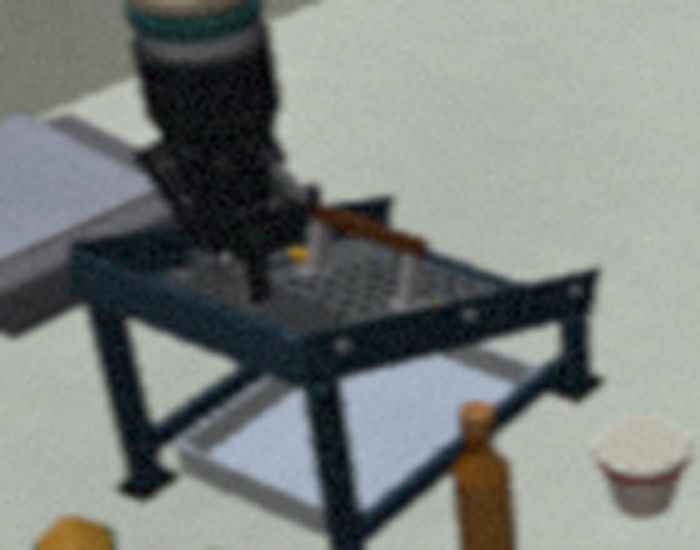

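```bash
python3 -m crank '[[-0.003,-0.0005,-0.001,0,1],[-0.006,-0.001,-0.002,0,1],[-0.009,-0.0015,-0.0035,0,1],[-0.012,-0.002,-0.0045,0,1],[-0.012,-0.002,-0.0045,0,1]]'
python3 - <<'E'
from h import *
t=sense();print(t['eef_pos'],t['wrist_force'],t['moment'])
s=snapshot("scene");crop(s["image"],110,80,250,190,5,"s20.png")
E
```

```text
time_s: 22.28
eef_pos: [0.4958, -0.369, 0.1665]
eef_rot: [[0.148, -0.989, 0.0], [-0.989, -0.148, 0.013], [-0.013, -0.002, -1.0]]
wrist_force: [0.5, 0.1, -0.5]
gripper_width: 0.0001
[ 0.49578559 -0.36902144  0.1665018 ] [ 0.45338197  0.14726037 -0.54262743] [0.01948984 0.01973169 0.02371219]
```

View pics/s20.png

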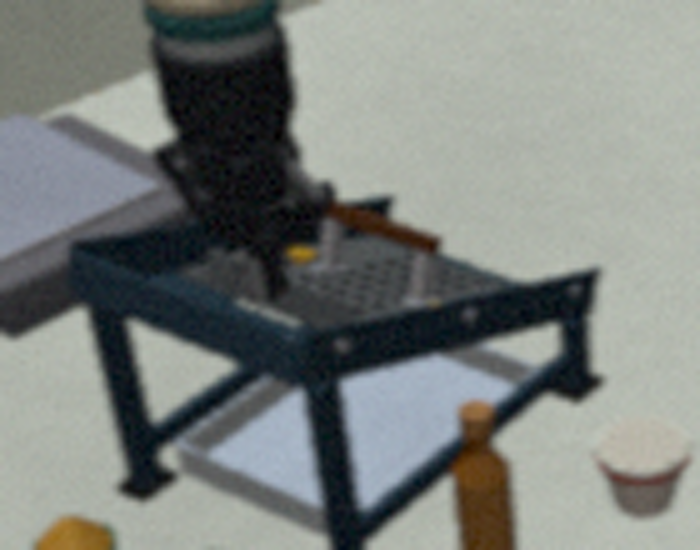

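```bash
python3 -m crank '[[-0.003,-0.0005,-0.001,0,1],[-0.006,-0.001,-0.002,0,1],[-0.007,-0.001,-0.003,0,1],[-0.007,-0.001,-0.003,0,1]]'
python3 - <<'E'
from h import *
t=sense();print(t['eef_pos'],t['wrist_force'],t['moment'])
E
python3 -m crank '[[-0.002,-0.0005,-0.001,0,1],[-0.004,-0.0005,-0.001,0,1],[-0.004,-0.0005,-0.001,0,1]]'
python3 - <<'E'
from h import *
t=sense();print(t['eef_pos'],t['wrist_force'],t['moment'])
E
```

```text
time_s: 22.82
eef_pos: [0.4889, -0.37, 0.1636]
eef_rot: [[0.148, -0.989, 0.0], [-0.989, -0.148, 0.013], [-0.013, -0.002, -1.0]]
wrist_force: [-0.1, 0.4, 0.3]
gripper_width: -0.0
[ 0.48885446 -0.37004749  0.16364779] [-0.13785321  0.44427899  0.28184224] [-0.01952588 -0.08390406 -0.01432844]
time_s: 23.2
eef_pos: [0.487, -0.3714, 0.1631]
eef_rot: [[0.148, -0.989, 0.005], [-0.989, -0.148, 0.011], [-0.01, -0.007, -1.0]]
wrist_force: [6.2, -1.1, 0.0]
gripper_width: 0.0001
[ 0.48695013 -0.37138331  0.16311421] [ 6.15899968 -1.06970035  0.03286006] [-0.14183033 -1.02149894  0.01289022]
```

```bash
python3 -m crank '[[-0.003,-0.0005,-0.001,0,1],[-0.006,-0.001,-0.002,0,1],[-0.009,-0.001,-0.002,0,1],[-0.009,-0.001,-0.002,0,1]]'
python3 - <<'E'
from h import *
t=sense();print(t['eef_pos'],t['wrist_force'],t['moment'])
w=snapshot("wrist");crop(w["image"],100,100,400,300,2.5,"w21.png");s=snapshot("scene");crop(s["image"],110,80,250,190,5,"s21.png")
E
```

```text
time_s: 23.7
eef_pos: [0.4861, -0.3719, 0.1634]
eef_rot: [[0.146, -0.989, 0.024], [-0.989, -0.146, 0.01], [-0.007, -0.025, -1.0]]
wrist_force: [17.6, 4.5, 1.7]
gripper_width: -0.0
[ 0.48609826 -0.37188096  0.16335276] [17.55188027  4.51566605  1.67497488] [ 0.81612174 -3.04934815 -0.00799084]
```

View pics/s21.png

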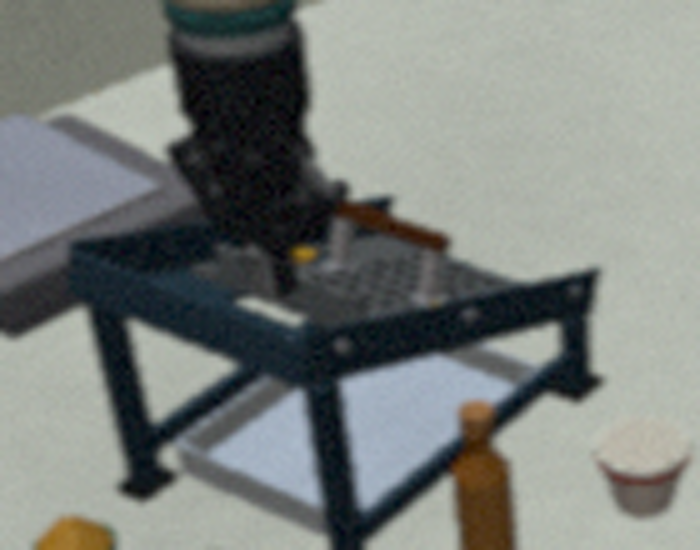

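View pics/w21.png

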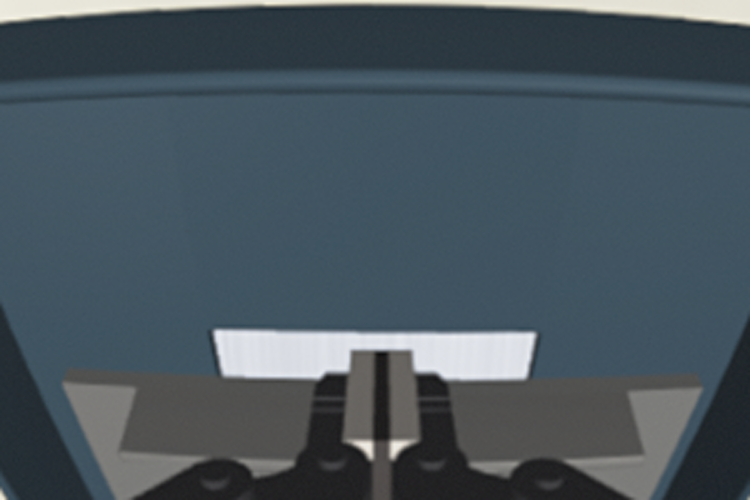

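```bash
python3 -m crank '[[0,0,0,0,1],[0.01,0.0015,0.006,0,1],[0.02,0.003,0.03,0,1],[0.02,0.003,0.08,0,1],[0,0,0.13,0,1],[-0.03,0,0.15,0,1],[-0.03,0,0.15,0,1],[-0.03,0,0.15,0,1]]'
python3 - <<'E'
from h import *
t=sense();print(t['eef_pos'],t['wrist_force'])
w=snapshot("wrist");crop(w["image"],120,150,390,340,2.9,"w22.png");s=snapshot("scene");crop(s["image"],110,80,250,190,5,"s22.png");crop(snapshot("top")["image"],340,120,460,260,4,"t22.png")
E
```

```text
time_s: 24.8
eef_pos: [0.4559, -0.3717, 0.3125]
eef_rot: [[0.146, -0.989, 0.022], [-0.989, -0.145, 0.011], [-0.008, -0.024, -1.0]]
wrist_force: [0.5, 0.5, 0.1]
gripper_width: -0.0001
[ 0.45592078 -0.37170703  0.31254813] [0.46750136 0.52801466 0.14585031]
```

View pics/w22.png

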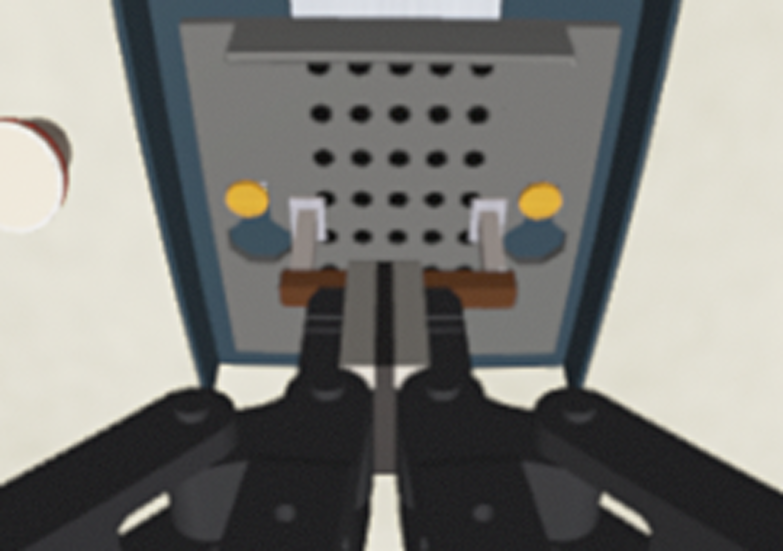

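View pics/s22.png

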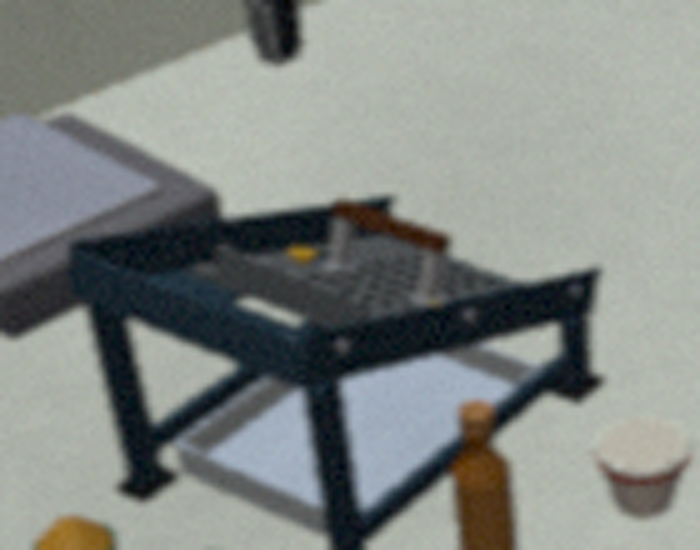

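View pics/t22.png

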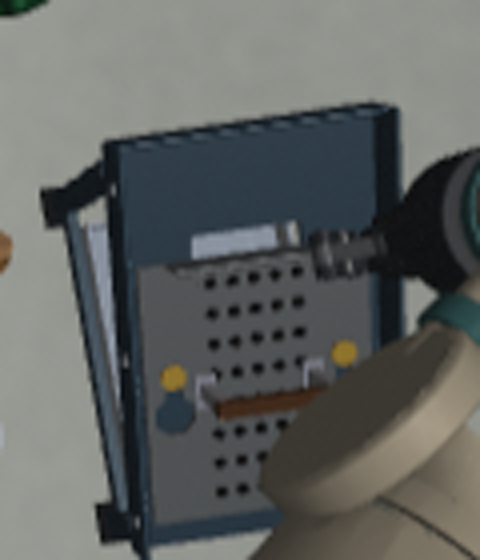

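```bash
python3 - <<'E'
from h import *
w=snapshot("wrist");t=snapshot("top")
th=np.radians(8.23);O=np.array([.4078,-.3803]);X=np.array([np.cos(th),np.sin(th)]);Y=np.array([-X[1],X[0]])
c,s=np.cos(.35),np.sin(.35);n=np.r_[-s*X,c];xd=np.r_[c*X,s];o=np.r_[O,.105]
def dk(sn,u,v,h,f=False):
    e,d=ray(sn,u,v,f); l=(h-(e-o)@n)/(d@n); p=e+d*l-o; return np.round([p@xd*1e3,p[:2]@Y*1e3],1)
k=lambda x,y:(x/4+340-.4,y/4+120-.4); q=lambda x,y:(x/2.9+120-.3,y/2.9+150-.3)
print("top: stud",dk(t,*k(174,378),.012),dk(t,*k(345,353),.012),"hole(-30,60)",dk(t,*k(176,414),.005),"lip corner(80,80)",dk(t,*k(139,266),.005))
print("wrist: stud",dk(w,*q(247,199),.012,True),dk(w,*q(541,200),.012,True),"holes",dk(w,*q(260,241),.005,True),dk(w,*q(535,241),.005,True),"lip corners",dk(w,*q(181,24),.0025,True),dk(w,*q(620,27),.0025,True))
E
python3 -c "
from h import *
w=snapshot('wrist');crop(w['image'],190,205,320,245,6,'w23.png')"
```

```text
top: stud [-0.1 59. ] [ -0.4 -60.9] hole(-30,60) [-29.4  56.9] lip corner(80,80) [81.2 75.6]
wrist: stud [ 2.4 59.2] [  2.8 -60. ] holes [-28.9  57.7] [-27.9 -62. ] lip corners [79.3 77.6] [ 79.3 -82.4]
```

View pics/w23.png

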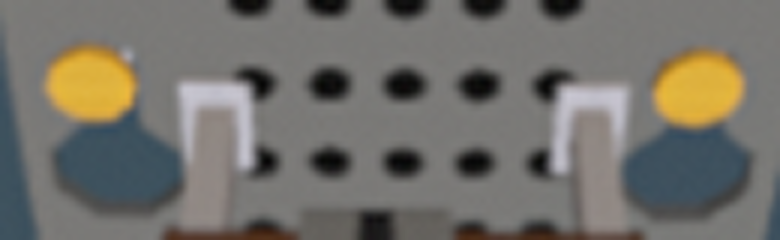

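Run:
```python
from h import *
s=snapshot("scene");cv2.imwrite("pics/s24.png",s["image"]);t=snapshot("top");cv2.imwrite("pics/t24.png",np.hstack([t["image"][::1,:],])); print(sense()["time_s"])
```

```text
25.2
```

View pics/s24.png

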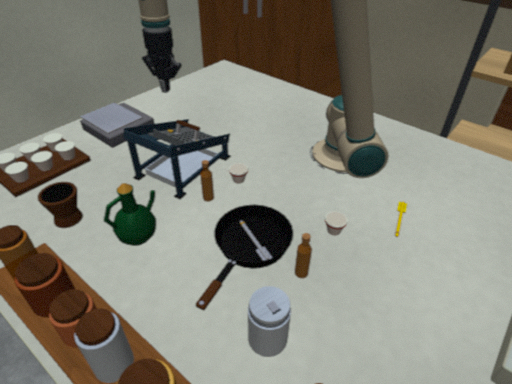

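View pics/t24.png

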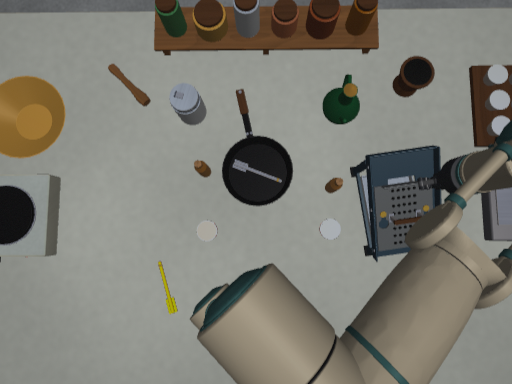

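The rod lies in the pan at (257,172) in the top view. The screen is locked on the chute, nothing else has moved, and the gripper is clear.

```bash
python3 -c "
from station import *
print(job_done())"
```

```text
the job is handed in; nothing more can be done
None
```

The screen is fitted and the job was handed in at about 25 s of the 72 s allowed. I laid the rod in the pan, then carried the screen by its handle and pressed it flat on the deck. With both heads up through the holes I let it go, then pushed it by the lip with closed fingers until it stopped hard at about 18 N.

**Last checks:**
- The wrist view shows both stud heads at the slot ends. The measured hole-to-stud distances were 29.3 mm in the top view and 31.3 and 30.7 mm in the wrist view, against the 30 mm slide.
- The rod is in the pan, and the pan, jebena, canister, cups and bottles look unmoved. The gripper was clear with no contact force.

**Disagreements:**
- The wrist camera put the studs 2 to 3 mm farther uphill than the top view did.
- When I let the screen go, it sat about 3 to 5 mm downhill of the ideal hole centre. The heads were still inside the holes.

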